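Set and press the glued tray in a gift box

ROBOT

A 6-joint arm with a two-finger parallel gripper is mounted at the origin on the work surface. World frame = base frame: x ahead of the robot, y to its left, z up, the work surface at z = 0. Lengths are in m, angles in rad, forces in N, time in s.
With the tool pointing down it reaches from about 0.35 to 0.975 m from the base axis. Payload 4.9 kg.
Tool frame: the origin (TCP) lies at the very end of the fingers, on their centre line; the grasp point (between the pads) lies 19 mm behind it; z points along the fingers, x is the direction in which the jaws open and shut, and the axes are right-handed (so a half turn about z gives the same grasp; the last joint's range is limited). The gripper opens to 85 mm and grips with 20 to 120 N. Pads are 22 mm wide; open, the fingers measure 114 mm over their backs; the gripper's body (76 mm by 85 mm) begins 54 mm behind the grasp point. The pads swing forward as they close: fully open they stand 13 mm farther back than shut.
Start: joints at [-1.316, 0.053, 1.613, -0, 1.476, -0.119], TCP at [0.228, -0.582, 0.203] pointing down, gripper open.
Joint ranges: [-3.01, 3.01], [-1.01, 2.22], [0.06, 2.58], [-1.02, 4.17], [0.09, 2.62], [-3.14, 3.14]. Speed limits (rad/s): [2.57, 2.57, 3.14, 3.14, 3.14, 3.14].

INTERFACE

Orientations are given as a rotation vector (axis times angle).
In Python, from station import ctrl gives the robot as it stands.
- The arm moves only by the shell command python3 -m handwheel 'ROWS' [OPENING] [FORCE]. ROWS is a JSON object of lists of equal length, an entry for each row: "offset": the shift along the world's x, y, z in units of 40 mm (1.0 is 40 mm), a list of three; "roll": the turn about the world's z in units of 6 degrees (1.0 is 6 degrees). A call has exactly 10 rows; each row is the pose to reach, as a shift and turn from the pose commanded when the call began; what a row does not reach only later rows make up. A row lasts 1/10 s, in which the tool goes at most 50 mm and 8.59 degrees, less where a joint would pass 70% of its speed; a pose out of reach is approached as far as the arm can. A call with a gripper value outside its range is refused whole. OPENING is the finger opening in mm, from 0 to 85.4, set as the call begins (- or left out, the last holds). The fingers move at their own pace and stop on an object; FORCE is the grip in N (left out, the last holds). Time passes only in rows, so rows that repeat a pose let the fingers close, or fill a call up. It gives the time, the measured TCP pose, the force and the opening at its end, in the units of the state.
- ctrl.get_obs(): the state, without advancing time (a new reading comes with each control period).
- ctrl.get_image(name): name is "scene" or "top" or "wrist"; returns a dict with "img" (400x640x3 uint8, red, green, blue), "fx", "fy", "cx", "cy" (pixels), "T" (4x4, takes a point from camera to world coordinates). Camera axes: x right, y down, z forward; pixel columns grow to the right and rows downward; lengths in m; the calibration is good to about 2 mm. A picture is of the moment at which its call begins. There is no depth.
- ctrl.finish_job(): hands the job in, once; it reports no verdict.
The state is a dict: "t": time; "q": joint angles; "dq": joint speeds; "effort": joint torques, N m; "tool_pos": TCP position; "tool_rot": TCP orientation; "contact_force": force on the tool from outside, world axes, zero at the start; "wrist_torque": the same for the moment, N m; "opening": finger opening in m.
Only numpy, scipy, OpenCV 4.12 (cv2) and the standard library are available. Lean on these libraries where they do the work, as an engineer would, in place of code of your own. Each camera call takes 0.05 s, during which the arm holds its last target.

TASK

A gold tray in the open gift box has fresh sprung glue pads under it and stands proud of its neighbour. First take the steel eye gauge off the tray and hang it by its eye on the post of the round stand, fully down, and let go; then stand the white spacer on the box floor in the only one of the three gaps wide enough for it and let go. Last, press the proud tray down flush with its neighbour using the fingers and finish while still holding it down: do not let it rise again. Do not shift the glue bottle, the green carton or the chocolates.

Things in the scene. Friction and masses are not known exactly. Their poses are not given: they have to be found in the camera images.
- gauge_grip (a point): Grasp point of the eye gauge: middle of its upright black grip block, 28 mm above the gauge's underside. The block is 30 (gauge's x) x 14 (y) x 36 mm high on the 5 mm plate; grasp it across y. The gauge lies flat on the proud tray at the start.
- gauge_eye (a point): Centre of the gauge's round eye at the underside of the plate: 22 mm through hole, 38 mm along the gauge's +x from the grip block's centre.
- gauge: The loose eye gauge: flat steel plate 104 x 36 x 5 mm (x along its length, from -47 to +57 mm; z up) with a grip block at x=0 and a round eye near its +x end; about 150 g. Origin on its underside below the grip block's centre.
- post_foot (a point): Foot of the upright post, where it meets the top of its round base. The fixed stand: grey disc 110 mm across, 14 mm high, with a steel post 10 mm thick whose rounded tip is 49 mm above the disc's top. A hung gauge lies flat on the disc, in any direction, with the post through its eye.
- spacer_grip (a point): Grasp point of the spacer: centre of its upper part, 62 mm above its foot, 18 mm below its top. Grasp it across its y (18 mm thick). It stands upright on the table at the start.
- spacer_foot (a point): Centre of the spacer's underside.
- spacer: The loose white plastic spacer: upright plate 18 mm thick (y), 80 mm high (z); lower blade 56 mm long (x) and 42 mm high, upper grip 36 mm long and 38 mm high; the lowest 5 mm is only 13 mm thick. About 140 g. Origin at the centre of its underside.
- gap_wide (a point): Floor-level centre of the widest of the three gaps: 23 mm wide (y), 117 mm long (x), 28 mm deep up to the box rim; the floor is 6 mm above the table. Which of the box's three channels has this gap varies. All gap frames have the box's axes (z up).
- giftbox: Fixed open dark gift box, 210 mm (its y) x 128 mm (x) x 34 mm high, walls 4 mm; origin under its centre. Along y from -y: channel, low tray, channel, proud tray (+y half, robot's left), channel. Each channel is 26 mm wide, with a pale grey card strip along its -y side that leaves a gap open.
- gap_narrow (a point): Floor-level centre of the gap that is 12 mm wide: too narrow for the spacer. Same axes and depth.
- gap_tight (a point): Floor-level centre of the gap that is 10 mm wide: too narrow for the spacer. Same axes and depth.
- tray_top (a point): Centre of the top of the proud gold tray, flat, 118 mm (x, along the gaps) x 61.5 mm (y); its top stands 43 mm above the table at the start and 34 mm when flush with the box rim and the other tray, whose centre lies 88 mm to its -y. The printed pockets are only shallow marks.
- tray (a joint): How far the proud tray is pressed down, m: 0 fully up, 0.009 flush, at its stop. Springs push it back up; it takes about 5 N to start and 9 N to keep it flush. It stays level wherever it is pressed.
- glue: White glue bottle, 44 mm across, 115 mm high, standing to the right of the box, towards its far end; origin at the centre of its underside. Bystander: leave alone.
- carton: Small green carton 62 x 92 x 36 mm high to the left of the box, towards its far end; origin at the centre of its underside. Bystander: leave alone.
- sweet0: Leftmost foil-wrapped chocolate, 28 mm across and 22 mm high, loose on the table in front of the gift box; origin at the centre of its underside. Bystander: leave alone.
- sweet1: Middle foil-wrapped chocolate, 28 mm across and 22 mm high, loose on the table in front of the gift box; origin at the centre of its underside. Bystander: leave alone.
- sweet2: Rightmost foil-wrapped chocolate, 28 mm across and 22 mm high, loose on the table in front of the gift box; origin at the centre of its underside. Bystander: leave alone.
Things that resemble listed ones, but are neither listed nor needed, are in the scene too. Several things have the shape of the spacer; the one meant has the colours described above.

How it is judged:
By the outcome, as a careful person would: the job done as asked, in the order asked, and still so for the second after the job is handed in, while the arm keeps its last pose, push and grip.
It also fails if it takes over 67 s, if anything falls off the work surface, if the arm or the gripper's body presses on something with over 40 N, if the wrist force passes 120 N, or if a joint passes its speed limit or range.

## Working session

There is one attempt and no reset: what is moved stays moved. The work goes in short steps, Python scripts to look and compute and a shell command to move; the robot and the scene stay as the last step left them, time stands still between calls to the robot, and variables do not carry over. Pictures are saved under pics/ and viewed, and the job is handed in when it is done.

```bash
mkdir -p pics; ls; python3 - <<'E'
from station import ctrl
import cv2,numpy as np
np.set_printoptions(precision=4,suppress=True)
o=ctrl.get_obs();print(o)
for n in ["scene","top","wrist"]:
    d=ctrl.get_image(n);cv2.imwrite(f"pics/{n}0.png",d["img"][:,:,::-1]);print(n,d["fx"],d["fy"],d["cx"],d["cy"]);print(d["T"])
    np.savez(f"{n}0.npz",**d)
E
```

```text
pics
{'t': 0.0, 'q': array([-1.316 ,  0.0534,  1.6143, -0.    ,  1.476 , -0.119 ]), 'dq': array([-0.0004,  0.0003,  0.0002,  0.0002,  0.0005,  0.0005]), 'effort': array([ -0.002 , -39.3691, -37.0178,  -0.0002,   0.0072,  -0.    ]), 'tool_pos': array([ 0.228 , -0.5812,  0.202 ]), 'tool_rot': array([-2.5944,  1.7692,  0.0025]), 'contact_force': array([-0.2916,  0.305 ,  0.3339]), 'wrist_torque': array([-0.017 , -0.0155, -0.0687]), 'opening': 0.08537420600152779}
scene 460.85666176020436 460.85666176020436 312.82978621506305 203.18085722923215
[[-0.4792  0.6069 -0.634   1.1335]
 [ 0.8777  0.3369 -0.3409  0.3797]
 [ 0.0067 -0.7198 -0.6941  0.735 ]
 [ 0.      0.      0.      1.    ]]
top 478.5251954808519 478.5251954808519 319.06680905098375 200.19903271915027
[[ 0.0629 -0.9765  0.2061  0.3273]
 [-0.998  -0.062   0.0109  0.0171]
 [ 0.0022 -0.2064 -0.9785  1.0547]
 [ 0.      0.      0.      1.    ]]
wrist 324.90842325584117 324.90842325584117 316.13423724318784 199.80874998640024
[[ 0.3665 -0.8926 -0.2625  0.2948]
 [-0.9304 -0.3521 -0.1019 -0.5565]
 [-0.0014  0.2816 -0.9595  0.3733]
 [ 0.      0.      0.      1.    ]]
```

View pics/scene0.png

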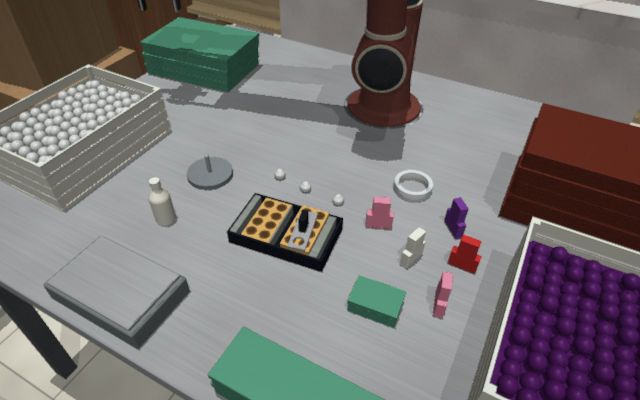

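View pics/top0.png

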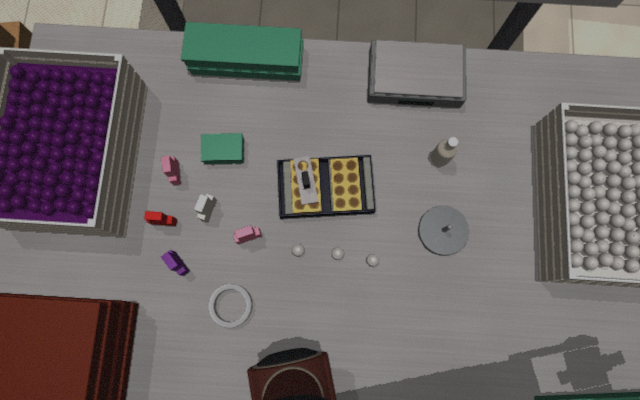

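View pics/wrist0.png

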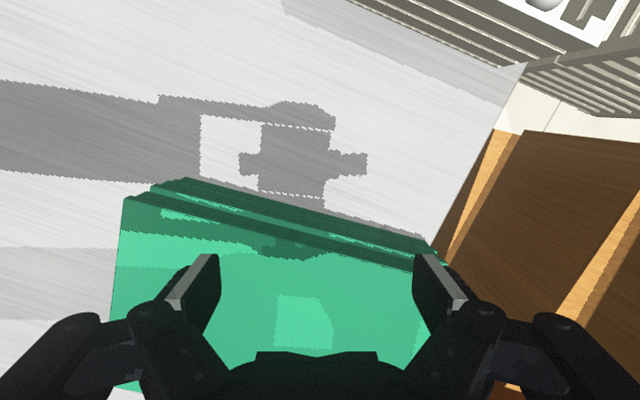

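The one white spacer-shaped object is at top (204,206) and scene (413,247). The pink (171,168 and 247,235), red (160,218) and purple (175,262) ones are decoys. The ring at (230,306) is not the gauge; the gauge lies on the tray at (306,180). I'll confirm this in enlarged crops.

```bash
python3 - <<'E'
import cv2,numpy as np
t=cv2.imread("pics/top0.png");s=cv2.imread("pics/scene0.png")
a=cv2.resize(t[140:235,150:390],None,fx=3.33,fy=3.33,interpolation=cv2.INTER_CUBIC)
cv2.imwrite("pics/tc.png",a[:,:800])
b=cv2.resize(s[180:280,220:440],None,fx=3.6,fy=3.6,interpolation=cv2.INTER_CUBIC)
cv2.imwrite("pics/sc.png",b)
E
```

```text
(no output)
```

View pics/tc.png

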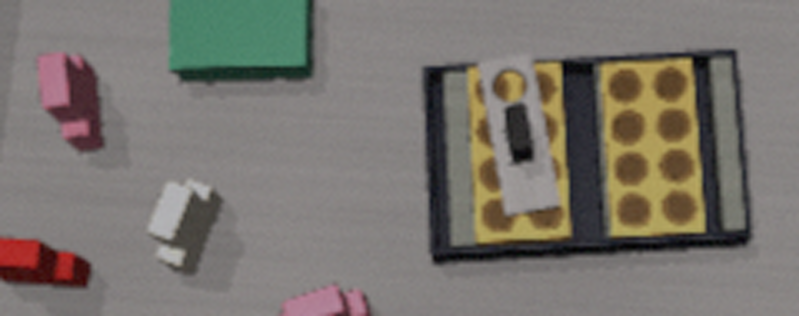

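View pics/sc.png

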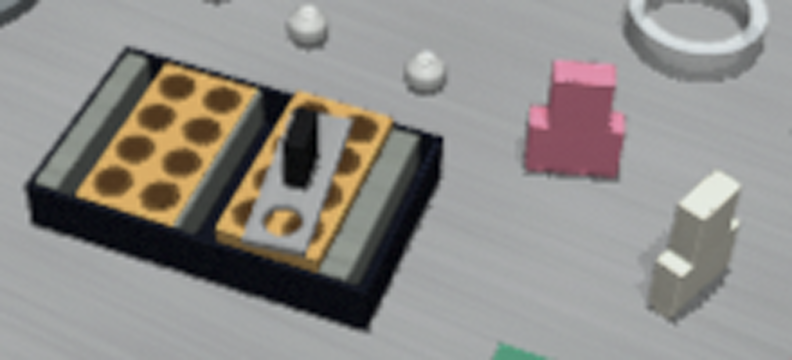

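The white spacer is confirmed. The middle channel has only a thin strip on its -y side, so it is the wide gap. The eye points to the far end of the box. Next I'll measure positions.

```bash
cat > h.py <<'E'
import numpy as np,cv2
np.set_printoptions(precision=4,suppress=True)
def ray(d,uv,z):
    uv=np.atleast_2d(uv).astype(float);T=d["T"]
    r=np.c_[(uv[:,0]-d["cx"])/d["fx"],(uv[:,1]-d["cy"])/d["fy"],np.ones(len(uv))]@T[:3,:3].T
    return T[:3,3]+r*((z-T[2,3])/r[:,2])[:,None]
def proj(d,P):
    P=np.atleast_2d(P);T=d["T"];c=(P-T[:3,3])@T[:3,:3]
    return np.c_[d["fx"]*c[:,0]/c[:,2]+d["cx"],d["fy"]*c[:,1]/c[:,2]+d["cy"]]
def tri(ds,uvs):
    A=np.zeros((3,3));b=np.zeros(3)
    for d,uv in zip(ds,uvs):
        o=d["T"][:3,3];r=ray(d,uv,0)[0]-o;r/=np.linalg.norm(r);M=np.eye(3)-np.outer(r,r);A+=M;b+=M@o
    return np.linalg.solve(A,b)
def load(n): return dict(np.load(n+".npz"))
def blob(m,box,amin=15):
    u0,v0,u1,v1=box;k=np.zeros(m.shape,np.uint8);k[v0:v1,u0:u1]=m[v0:v1,u0:u1]
    n,l,st,c=cv2.connectedComponentsWithStats(k)
    i=1+np.argmax(st[1:,4]);return (l==i),c[i],st[i]
E
python3 - <<'E'
from h import *
for n,B in [("top",dict(box=(270,150,385,222),grip=(296,165,318,195),sp=(190,190,220,225),disc=(410,195,480,262))),("scene",dict(box=(222,190,350,270),grip=(292,205,316,236),sp=(398,225,430,270),disc=(180,145,240,195)))]:
    d=load(n+"0");im=d["img"].astype(int);mx=im.max(2);mn=im.min(2)
    print(n)
    # grip
    m,c,st=blob((mx<60).astype(np.uint8),B["grip"]);print("grip c",c,st)
    cs=cv2.findContours(m.astype(np.uint8),0,2)[0][0];r=cv2.minAreaRect(cs);bp=cv2.boxPoints(r);print(bp.tolist());
    if n=="top": print("grip top plane",ray(d,bp,.084),ray(d,[c],.084))
    # box
    hsv=cv2.cvtColor(d["img"],cv2.COLOR_RGB2HSV)
    m,c,st=blob((mx<75).astype(np.uint8),B["box"]);cs=np.argwhere(m)[:,::-1].astype(np.int32);hull=cv2.convexHull(cs)
    ap=cv2.approxPolyDP(hull,4,True)[:,0];print("box hull",ap.tolist());print(ray(d,ap,.034))
    g=((hsv[...,0]>12)&(hsv[...,0]<32)&(hsv[...,1]>90)).astype(np.uint8)
    b=B["box"]
    k=np.zeros_like(g);k[b[1]:b[3],b[0]:b[2]]=g[b[1]:b[3],b[0]:b[2]]
    k=cv2.morphologyEx(k,cv2.MORPH_CLOSE,np.ones((7,7)) if 0 else np.ones((3,3)))
    for cc in cv2.findContours(k,0,2)[0]:
        if cv2.contourArea(cc)>60: print("gold",cv2.boundingRect(cc),cv2.contourArea(cc))
    m,c,st=blob(((mn>150)&(mx-mn<45)).astype(np.uint8),B["sp"]);print("sp",c,st)
    print("disc region med",np.median(im[B["disc"][1]:B["disc"][3],B["disc"][0]:B["disc"][2]],axis=(0,1)))
for n,c in [("top",(443,230)),("top",(420,200)),("scene",(208,175)),("top",(200,196)),("top",(204,190)),("top",(197,205)),("top",(206,214)),("top",(306,186)),("top",(306,166)),("top",(308,190))]:
    print(n,c,load(n+"0")["img"][c[1],c[0]])
E
python3 - <<'E'
import cv2
t=cv2.imread("pics/top0.png");s=cv2.imread("pics/scene0.png")
a=cv2.resize(t[185:229,180:230],None,fx=8,fy=8,interpolation=0)
b=cv2.resize(s[220:275,390:435],None,fx=8,fy=8,interpolation=0)
b=b[:352];import numpy as np
cv2.imwrite("pics/sp.png",np.hstack([a,b]))
a=cv2.resize(t[200:264,412:474],None,fx=6,fy=6,interpolation=0)[:380]
b=cv2.resize(s[145:200,180:240],None,fx=6,fy=6,interpolation=0)
b=cv2.copyMakeBorder(b,0,380-b.shape[0],0,0,0)
cv2.imwrite("pics/st.png",np.hstack([a,b]))
E
```

```text
top
grip c [305.3125 179.8438] [302 172   8  17  96]
[[301.0540466308594, 172.32432556152344], [306.8918762207031, 171.3513641357422], [309.5404968261719, 187.24327087402344], [303.7026672363281, 188.2162322998047]]
grip top plane [[0.589  0.0693 0.084 ]
 [0.5919 0.0572 0.084 ]
 [0.5581 0.0494 0.084 ]
 [0.5552 0.0614 0.084 ]] [[0.5734 0.0593 0.084 ]]
box hull [[374, 212], [280, 218], [277, 161], [370, 155]]
[[ 0.5237 -0.0922  0.034 ]
 [ 0.4977  0.1102  0.034 ]
 [ 0.6251  0.1271  0.034 ]
 [ 0.652  -0.0782  0.034 ]]
gold (290, 158, 32, 56) 621.0
gold (330, 157, 32, 55) 1420.0
sp [201.539  201.6241] [195 194  18  18 141]
disc region med [130. 126. 125.]
scene
grip c [303.128  220.8293] [299 210   9  22 164]
[[299.0, 210.0], [307.0, 210.0], [307.0, 231.0], [299.0, 231.0]]
box hull [[342, 218], [322, 269], [230, 242], [227, 232], [255, 193]]
[[ 0.5029  0.1113  0.034 ]
 [ 0.6436  0.1376  0.034 ]
 [ 0.6728 -0.0563  0.034 ]
 [ 0.6536 -0.0778  0.034 ]
 [ 0.5272 -0.0935  0.034 ]]
gold (280, 206, 49, 50) 1359.0
gold (241, 197, 50, 46) 1156.0
sp [415.8535 242.072 ] [398 225  32  45 792]
disc region med [159. 161. 161.]
top (443, 230) [51 48 49]
top (420, 200) [135 132 129]
scene (208, 175) [124 132 134]
top (200, 196) [178 178 179]
top (204, 190) [134 129 128]
top (197, 205) [177 177 178]
top (206, 214) [73 69 63]
top (306, 186) [10 11 13]
top (306, 166) [144 121  68]
top (308, 190) [136 133 132]
```

View pics/sp.png

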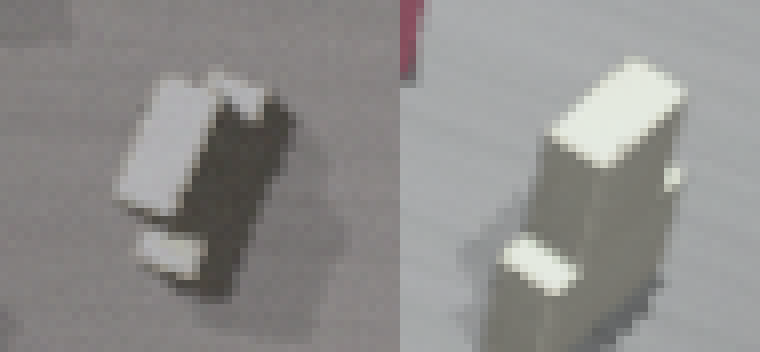

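View pics/st.png

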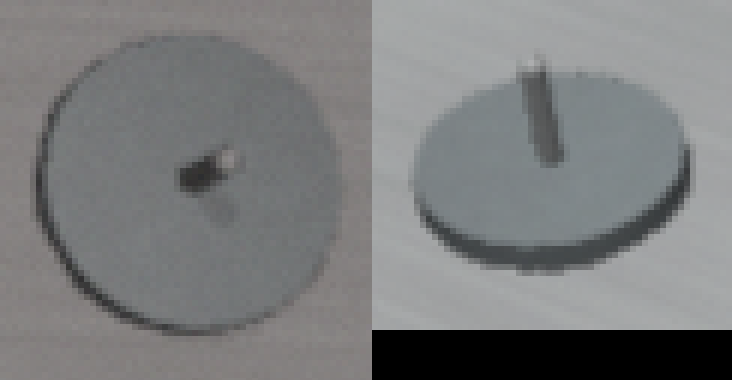

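```bash
python3 - <<'E'
from h import *
t=load("top0");s=load("scene0")
def face(d,thr,box,z):
    mn=d["img"].min(2).copy();m,c,st=blob((mn>thr).astype(np.uint8),box)
    cs=np.argwhere(m)[:,::-1].astype(np.int32);r=cv2.minAreaRect(cs);bp=cv2.boxPoints(r)
    P=ray(d,bp,z);print(c,st[4],"rect c",r[0],"P",ray(d,[c],z)[0],ray(d,[r[0]],z)[0])
    for i in range(2):
        e=P[i+1]-P[i];print("  edge",np.linalg.norm(e),np.degrees(np.arctan2(e[1],e[0]))%180)
    Q=ray(d,cs,z)[:,:2];Q=Q-Q.mean(0);w,v=np.linalg.eigh(Q.T@Q/len(Q));print("  pca",np.degrees(np.arctan2(v[1,1],v[0,1]))%180,np.sqrt(12*w))
    return c
a=face(t,160,(190,190,214,213),.08)
b=face(s,215,(405,225,430,246),.08)
print("spacer top tri",tri([t,s],[a,b]))
# post tip and foot
for d,box in ((t,(438,222,456,236)),(s,(200,150,216,176))):
    pass
pt=(412+227/6-.5,200+160/6-.5); ps=(180+(533-372)/6-.5,145+62/6-.5)
print("tip",pt,ps,tri([t,s],[pt,ps]),ray(t,[pt],.061),ray(s,[ps],.061))
ft=(412+188/6-.5,200+178/6-.5); fs=(180+(551-372)/6-.5,145+160/6-.5)
print("foot",ray(t,[ft],.014),ray(s,[fs],.014))
# disc top ellipse
for d,seed in ((t,(432,215)),(s,(208,178))):
    im=cv2.GaussianBlur(d["img"],(3,3),0)
    hsv=im.astype(int); c=hsv[seed[1],seed[0]]
    m=np.zeros((402,642),np.uint8)
    cv2.floodFill(im.copy(),m,seed,0,(9,9,9),(9,9,9),cv2.FLOODFILL_FIXED_RANGE|cv2.FLOODFILL_MASK_ONLY|(1<<8))
    m=m[1:-1,1:-1];cs=max(cv2.findContours(m,0,2)[0],key=cv2.contourArea);h=cv2.convexHull(cs);e=cv2.fitEllipse(h)
    P=ray(d,h[:,0],.014)[:,:2];cc,rr=cv2.minEnclosingCircle(P.astype(np.float32));print("disc",e,cc,rr)
# bystanders
for n,u,v,z in [("glue",447,150,.06),("glue base",440,160,0),("sw",298,250,.01),("sw",338,253,.01),("sw",373,260,.01),("pink",247,235,.05),("carton",222,148,.036)]: print(n,ray(t,[(u,v)],z)[0])
E
```

```text
[201.36 201.84] 125 rect c (202.70004272460938, 202.1000213623047) P [0.5136 0.2719 0.08  ] [0.5133 0.269  0.08  ]
  edge 0.03993161381190725 160.0262050184967
  edge 0.023894416829637256 67.043818888999
  pca 149.34198015631634 [0.018  0.0386]
[416.7556 233.4889] 90 rect c (416.90240478515625, 233.37803649902344) P [0.5119 0.2728 0.08  ] [0.5115 0.273  0.08  ]
  edge 0.03402517378665145 161.5428770584903
  edge 0.01497202028936934 51.34045903099667
  pca 161.74364304267093 [0.014  0.0316]
spacer top tri [0.5132 0.2723 0.081 ]
tip (449.3333333333333, 226.16666666666666) (206.33333333333334, 154.83333333333334) [ 0.4978 -0.2476  0.0633] [[ 0.4983 -0.2483  0.061 ]] [[ 0.4956 -0.2495  0.061 ]]
foot [[ 0.4988 -0.2467  0.014 ]] [[ 0.4986 -0.2471  0.014 ]]
disc ((444.4801940917969, 229.79708862304688), (47.62725067138672, 53.554481506347656), 146.94544982910156) (0.4963017404079437, -0.2473430633544922) 0.05870595574378967
disc ((208.55323791503906, 171.12705993652344), (26.999788284301758, 45.35124969482422), 78.58391571044922) (0.49975958466529846, -0.24977590143680573) 0.0557313971221447
glue [ 0.6657 -0.2424  0.06  ]
glue base [ 0.6611 -0.2422  0.    ]
sw [0.4335 0.0676 0.01  ]
sw [ 0.4325 -0.0199  0.01  ]
sw [ 0.4221 -0.0967  0.01  ]
pink [0.4543 0.1754 0.05  ]
carton [0.6467 0.2515 0.036 ]
```

```bash
python3 -m handwheel '{"offset":[[0.2,0.4,0],[0.7,1.3,0],[1.2,2.3,0],[1.8,3.4,0],[2.4,4.5,0],[3.0,5.6,0],[3.6,6.7,0],[4.2,7.8,0],[4.8,8.9,0],[5.4,10,0]],"roll":[0,0,0,-0.2,-0.4,-0.6,-0.8,-1,-1.2,-1.4]}' 50 && python3 -m handwheel '{"offset":[[0.6,1.1,0],[1.2,2.2,0],[1.8,3.3,0],[2.3,4.3,0],[2.7,5.1,0],[3.0,5.6,0],[3.2,6.0,0],[3.2,6.0,0],[3.2,6.0,0],[3.2,6.0,0]],"roll":[0,0,0,0,0,0,0,0,0,0]}'
python3 - <<'E'
from station import ctrl
from h import *
o=ctrl.get_obs();print(o["t"],o["tool_pos"],o["tool_rot"],o["opening"],o["contact_force"])
d=ctrl.get_image("wrist");np.savez("w1.npz",**d);cv2.imwrite("pics/w1.png",d["img"][:,:,::-1])
E
```

```text
t: 1.15
tool_pos: [0.444, -0.1797, 0.2032]
tool_rot: [-2.458, 1.956, -0.001]
contact_force: [0.9, -0.1, -0.0]
opening: 0.0498
t: 2.15
tool_pos: [0.5713, 0.0567, 0.2031]
tool_rot: [2.458, -1.956, -0.0]
contact_force: [0.2, -0.3, -1.2]
opening: 0.05
2.15 [0.5713 0.0567 0.2031] [ 2.4576 -1.9564 -0.0001] 0.05002087551499074 [ 0.2295 -0.2805 -1.2018]
```

View pics/w1.png

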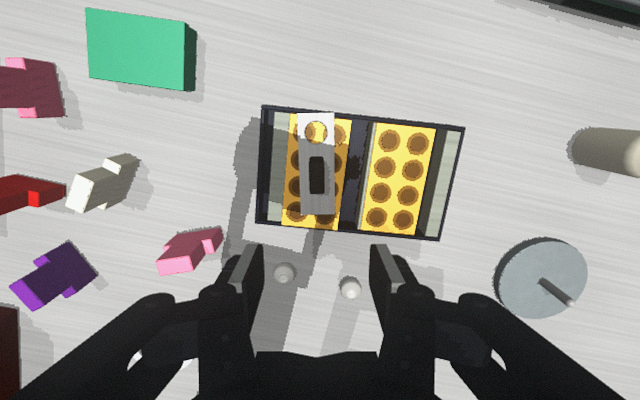

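The wrist view shows the grip block's top at (317,176), the eye at (316,131), the trays, the white spacer at (105,182) and the post at (556,291). I'll cross-check the measurements against this view.

```bash
python3 - <<'E'
from h import *
d=load("w1");t=load("top0");s=load("scene0");im=d["img"];mx=im.max(2);mn=im.min(2)
g=(mx<45).astype(np.uint8)
m,c,st=blob(g,(303,150,332,200));print(c,st)
cs=np.argwhere(m)[:,::-1].astype(np.int32);r=cv2.minAreaRect(cs);bp=cv2.boxPoints(r);print(r,ray(d,bp,.084))
big=cv2.resize(im[95:245,245,][:0] if 0 else im[95:245,240:475],None,fx=3.4,fy=3.4,interpolation=cv2.INTER_CUBIC);cv2.imwrite("pics/w1c.png",big[:,:,::-1])
# yellow trays
hsv=cv2.cvtColor(im,cv2.COLOR_RGB2HSV)
# tray joint corners, box outer
k=(mx<75).astype(np.uint8);m,c,st=blob(k,(245,95,475,245));h=cv2.convexHull(np.argwhere(m)[:,::-1].astype(np.int32));ap=cv2.approxPolyDP(h,5,True)[:,0]
print("box",ap.tolist());print(ray(d,ap,.034))
E
```

```text
[316.1747 175.0786] [309 157  15  37 458]
((316.0, 175.0), (36.0, 14.0), 90.0) [[0.5956 0.0675 0.084 ]
 [0.5984 0.0552 0.084 ]
 [0.5658 0.0475 0.084 ]
 [0.5629 0.0601 0.084 ]]
box [[464, 128], [438, 240], [338, 230], [335, 113]]
[[ 0.6527 -0.0816  0.034 ]
 [ 0.5286 -0.0965  0.034 ]
 [ 0.5148  0.017   0.034 ]
 [ 0.6373  0.0509  0.034 ]]
```

View pics/w1c.png

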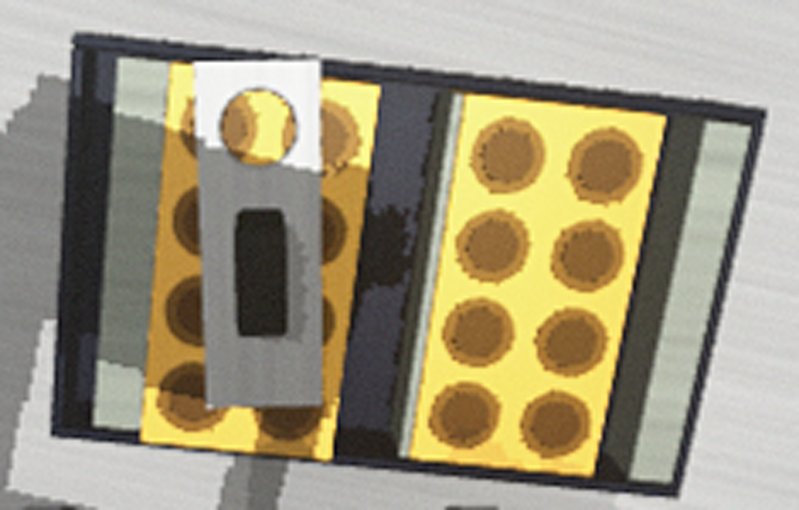

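```bash
python3 - <<'E'
from h import *
d=load("w1");t=load("top0");s=load("scene0")
print(d["T"][:3,3])
sc=lambda x,y:(240+x/3.4-.5+.15,95+y/3.4-.35)
e=ray(d,[sc(258,127)],.0465)[0];print("eye w",e)
pl=ray(d,[sc(193,62),sc(320,60),sc(322,403),sc(208,407)],.048);print("plate",pl,pl.mean(0))
et=(150+510/3.33-.35,140+85/3.33-.35);print("eye t",ray(t,[et],.0465)[0])
pt=[(150+x/3.33-.35,140+y/3.33-.35) for x,y in [(480,64),(530,56),(560,207),(507,214)]];P=ray(t,pt,.048);print("plate t",P,P.mean(0))
es=(220+283/3.6-.35,180+221/3.6-.35);print("eye s",ray(s,[es],.0465)[0])
# box from wrist crop rim outer corners
P=ray(d,[sc(73,36),sc(765,112),sc(678,495),sc(53,435)],.034);print("box w",P,P.mean(0))
u=P[0]-P[1];print(np.linalg.norm(u),np.degrees(np.arctan2(u[1],u[0]))-90); u=P[3]-P[2];print(np.linalg.norm(u),np.degrees(np.arctan2(u[1],u[0]))-90)
# mid gap: strip edge top z? proud tray -y edge at .043; low tray edge .034
print("proud edge",ray(d,[sc(380,85),sc(333,458)],.043)); print("low +y edge",ray(d,[sc(465,95),sc(411,458)],.034));print("strip",ray(d,[sc(455,95),sc(400,458)],.034))
E
```

```text
[0.6411 0.0717 0.3744]
eye w [0.6154 0.0661 0.0465]
plate [[0.6291 0.0883 0.048 ]
 [0.6378 0.0531 0.048 ]
 [0.5377 0.0276 0.048 ]
 [0.5284 0.062  0.048 ]] [0.5832 0.0577 0.048 ]
eye t [0.6155 0.0687 0.0465]
plate t [[0.6281 0.0893 0.048 ]
 [0.6357 0.0568 0.048 ]
 [0.5356 0.0307 0.048 ]
 [0.5289 0.0645 0.048 ]] [0.5821 0.0603 0.048 ]
eye s [0.6135 0.0682 0.0465]
box w [[ 0.6278  0.1251  0.034 ]
 [ 0.6532 -0.0821  0.034 ]
 [ 0.5286 -0.0977  0.034 ]
 [ 0.5026  0.109   0.034 ]] [0.5781 0.0136 0.034 ]
0.20877460363636424 6.9913208044388995
0.2083581820372073 7.159613138718626
proud edge [[0.6348 0.0341 0.043 ]
 [0.5188 0.019  0.043 ]]
low +y edge [[ 0.6376  0.0074  0.034 ]
 [ 0.5213 -0.0075  0.034 ]]
strip [[ 0.6369  0.0104  0.034 ]
 [ 0.5204 -0.0039  0.034 ]]
```

```bash
python3 -m handwheel '{"offset":[[0.05,0.03,-0.4],[0.1,0.03,-1.2],[0.17,0.03,-2.0],[0.17,0.03,-2.7],[0.17,0.03,-3.2],[0.17,0.03,-3.5],[0.17,0.03,-3.65],[0.17,0.03,-3.75],[0.17,0.03,-3.75],[0.17,0.03,-3.75]],"roll":[0,0.1,0.2,0.2,0.2,0.2,0.2,0.2,0.2,0.2]}' 50
python3 -m handwheel '{"offset":[[0,0,0],[0,0,0],[0,0,0],[0,0,0],[0,0,0],[0,0,0],[0,0,0.1],[0,0,0.3],[0,0,0.5],[0,0,0.5]],"roll":[0,0,0,0,0,0,0,0,0,0]}' 0 70
python3 - <<'E'
from station import ctrl
from h import *
d=ctrl.get_image("wrist");np.savez("w2.npz",**d);cv2.imwrite("pics/w2.png",d["img"][:,:,::-1])
E
```

```text
t: 3.2
tool_pos: [0.5795, 0.0586, 0.0544]
tool_rot: [-2.478, 1.929, -0.003]
contact_force: [0.3, -1.0, -0.1]
opening: 0.0498
t: 4.2
tool_pos: [0.5796, 0.0588, 0.0748]
tool_rot: [-2.478, 1.928, -0.003]
contact_force: [1.2, -0.1, -1.3]
opening: 0.0099
```

View pics/w2.png

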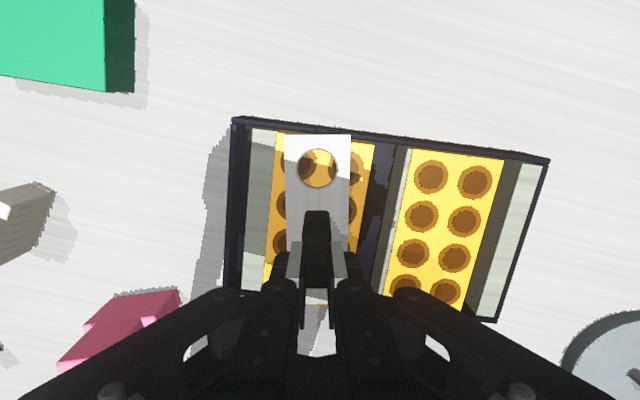

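```bash
python3 -m handwheel '{"offset":[[0,0,0.3],[0,0,0.8],[0,0,1.4],[0,-0.3,1.9],[-0.1,-0.8,2.1],[-0.3,-1.4,2.1],[-0.6,-2.0,2.1],[-0.9,-2.7,2.1],[-1.2,-3.5,2.1],[-1.6,-4.4,2.1]],"roll":[0,0,0,0,0,0,0,0,0,0]}' 
python3 -m handwheel '{"offset":[[-0.3,-0.9,0],[-0.6,-1.7,0],[-0.9,-2.4,0],[-1.15,-2.9,0],[-1.25,-3.3,0],[-1.3,-3.5,0],[-1.33,-3.5,0],[-1.33,-3.5,0],[-1.33,-3.5,0],[-1.33,-3.5,0]],"roll":[0,0,0,0,0,0,0,0,0,0]}'
python3 - <<'E'
from station import ctrl
from h import *
for n in ("wrist","scene","top"):
  d=ctrl.get_image(n);np.savez(n+"3.npz",**d)
  im=d["img"]
  if n=="scene": im=cv2.resize(im[100:220,130:330],None,fx=3,fy=3,interpolation=2)
  if n=="top": im=cv2.resize(im[150:270,350:550],None,fx=3,fy=3,interpolation=2)
  cv2.imwrite(f"pics/{n}3.png",im[:,:,::-1])
E
```

```text
t: 5.25
tool_pos: [0.5142, -0.1181, 0.1579]
tool_rot: [-2.48, 1.928, -0.001]
contact_force: [0.6, -0.3, -0.6]
opening: 0.0097
t: 6.25
tool_pos: [0.4617, -0.2566, 0.1571]
tool_rot: [-2.48, 1.928, 0.0]
contact_force: [-0.3, 0.4, -1.8]
opening: 0.0098
```

View pics/wrist3.png

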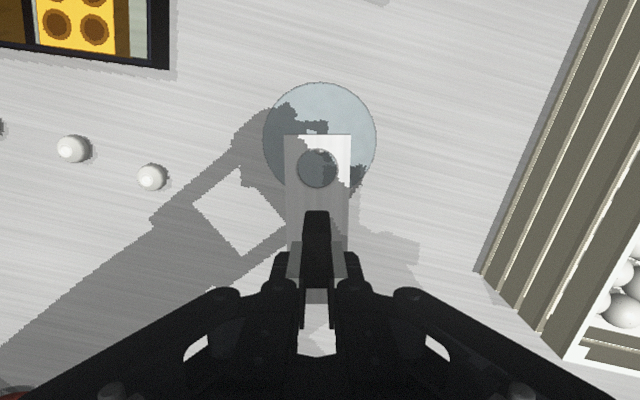

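View pics/scene3.png

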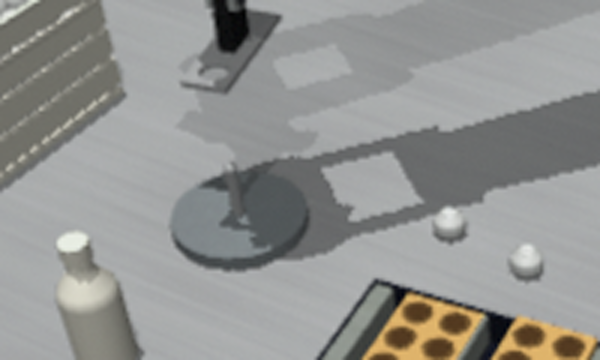

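View pics/top3.png

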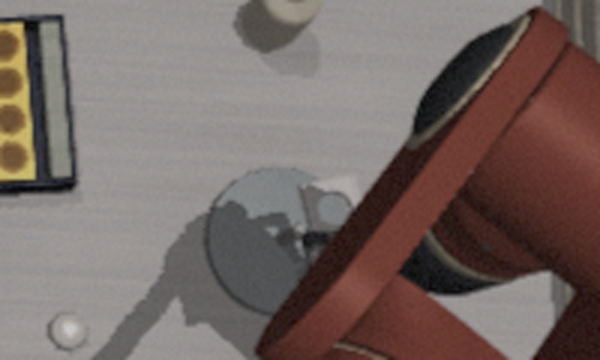

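```bash
python3 - <<'E'
from h import *
w=load("wrist3");s=load("scene3");t=load("top3")
z=.149
print("w",ray(w,[(317.5,168)],z)[0]);print("s",ray(s,[(130+207/3-.3,100+73/3-.3)],z)[0]);print("t",ray(t,[(350+335/3-.3,150+210/3-.3)],z)[0])
print(tri([w,s,t],[(317.5,168),(130+207/3-.3,100+73/3-.3),(350+335/3-.3,150+210/3-.3)]))
# disc in wrist: approximate ellipse bounds 263..376 u, 82..195 v
print("disc w",ray(w,[(263,136),(376,136),(320,82)],.014))
E
```

```text
w [ 0.4982 -0.2493  0.149 ]
s [ 0.4989 -0.2512  0.149 ]
t [ 0.4972 -0.2478  0.149 ]
[ 0.4982 -0.2495  0.1487]
disc w [[ 0.4905 -0.1982  0.014 ]
 [ 0.5173 -0.3026  0.014 ]
 [ 0.551  -0.2387  0.014 ]]
```

The eye is within about 1.5 mm of the post axis, so I'll lower it.

```bash
python3 -m handwheel '{"offset":[[0,0.03,-0.4],[0,0.03,-0.9],[0,0.03,-1.4],[0,0.03,-1.9],[0,0.03,-2.3],[0,0.03,-2.6],[0,0.03,-2.9],[0,0.03,-3.1],[0,0.03,-3.2],[0,0.03,-3.2]],"roll":[0,0,0,0,0,0,0,0,0,0]}'
python3 - <<'E'
from station import ctrl
from h import *
ims=[]
for n in ("wrist","scene"):
  d=ctrl.get_image(n);im=d["img"]
  im=cv2.resize(im[120:220,160:260] if n=="scene" else im[50:300,200:450],(400,400),interpolation=2);ims.append(im)
cv2.imwrite("pics/l4.png",np.hstack(ims)[:,:,::-1])
E
```

```text
t: 7.4
tool_pos: [0.4613, -0.256, 0.0288]
tool_rot: [2.479, -1.929, -0.001]
contact_force: [0.2, 0.2, -1.5]
opening: 0.0101
```

View pics/l4.png

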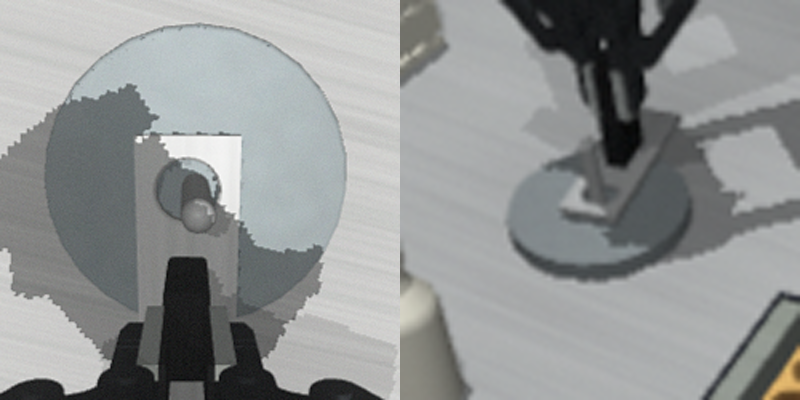

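The post is through the eye. I'll go down the last 3 mm or so and release.

```bash
python3 -m handwheel '{"offset":[[0,0,-0.04],[0,0,-0.08],[0,0,-0.1],[0,0,-0.1],[0,0,-0.1],[0,0,-0.1],[0,0,-0.1],[0,0,-0.1],[0,0,-0.1],[0,0,-0.1]],"roll":[0,0,0,0,0,0,0,0,0,0]}'
python3 -m handwheel '{"offset":[[0,0,0],[0,0,0],[0,0,0],[0,0,0],[0,0,0.2],[0,0,0.6],[0,0,1.2],[0,0,2.0],[0,0,3.0],[0,0,3.6]],"roll":[0,0,0,0,0,0,0,0,0,0]}' 45
python3 - <<'E'
from station import ctrl
from h import *
ims=[]
for n in ("wrist","scene"):
  d=ctrl.get_image(n);im=d["img"]
  im=cv2.resize(im[120:220,160:260] if n=="scene" else im[50:300,200:450],(400,400),interpolation=2);ims.append(im)
cv2.imwrite("pics/l5.png",np.hstack(ims)[:,:,::-1])
E
```

```text
t: 8.5
tool_pos: [0.4614, -0.2562, 0.0252]
tool_rot: [-2.479, 1.929, -0.0]
contact_force: [-0.1, 0.3, -0.8]
opening: 0.0097
t: 9.5
tool_pos: [0.4625, -0.257, 0.1735]
tool_rot: [-2.479, 1.929, -0.008]
contact_force: [0.8, 0.0, 0.5]
opening: 0.0449
```

View pics/l5.png

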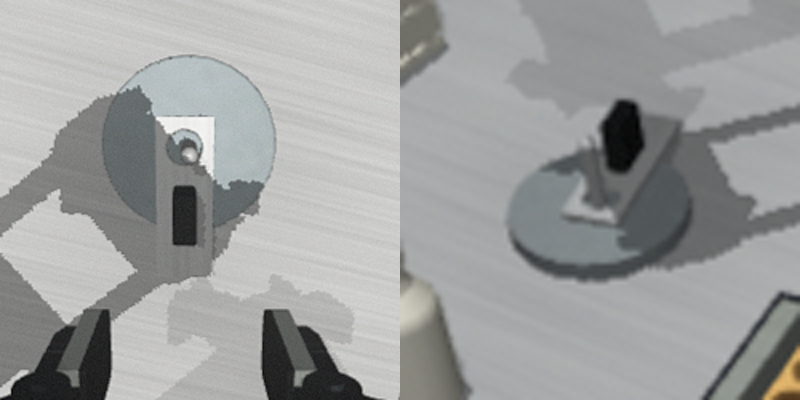

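The gauge hangs flat on the disc, released. Next, the spacer.

```bash
python3 -m handwheel '{"offset":[[0,0.3,0.1],[0,0.9,0.3],[0,1.8,0.5],[0.1,2.9,0.6],[0.2,4.0,0.6],[0.3,5.1,0.6],[0.4,6.2,0.6],[0.5,7.3,0.6],[0.6,8.4,0.6],[0.7,9.5,0.6]],"roll":[0,0,-0.6,-1.2,-1.8,-2.4,-3.0,-3.6,-4.2,-4.8]}' 
python3 -m handwheel '{"offset":[[0.1,1.0,0],[0.2,1.9,0],[0.3,2.7,0],[0.4,3.2,0],[0.5,3.5,0],[0.5,3.7,0],[0.5,3.7,0],[0.5,3.7,0],[0.5,3.7,0],[0.5,3.7,0]],"roll":[-0.4,-0.8,-0.9,-0.9,-0.9,-0.9,-0.9,-0.9,-0.9,-0.9]}'
python3 - <<'E'
from station import ctrl
from h import *
d=ctrl.get_image("wrist");np.savez("w6.npz",**d);cv2.imwrite("pics/w6.png",d["img"][:,:,::-1])
E
```

```text
t: 10.6
tool_pos: [0.4875, 0.1262, 0.1911]
tool_rot: [1.917, -2.485, -0.003]
contact_force: [0.8, 0.8, -0.2]
opening: 0.0453
t: 11.6
tool_pos: [0.5095, 0.2711, 0.1934]
tool_rot: [-1.801, 2.574, -0.0]
contact_force: [0.7, -0.6, 0.3]
opening: 0.0449
```

View pics/w6.png

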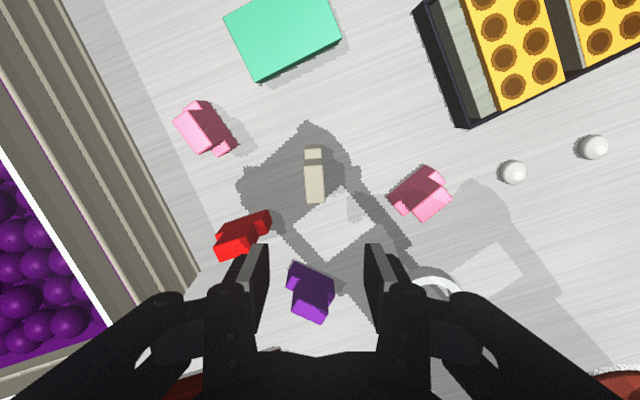

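```bash
python3 - <<'E'
from h import *
d=load("w6");im=d["img"]
big=cv2.resize(im[135:215,280:350],None,fx=7,fy=7,interpolation=0);cv2.imwrite("pics/w6c.png",big[:,:,::-1])
print(d["T"][:3,3])
hsv=cv2.cvtColor(im,cv2.COLOR_RGB2HSV)
for v in (152,158,162,164,166,170,190,200): print(v,im[v,300:330].sum(1).tolist()[::2])
E
```

```text
[0.5767 0.2456 0.3646]
152 [424, 429, 508, 625, 614, 625, 618, 623, 620, 621, 597, 320, 362, 369, 381]
158 [414, 418, 450, 624, 568, 543, 557, 501, 491, 471, 431, 360, 376, 362, 371]
162 [440, 441, 401, 378, 383, 378, 383, 370, 379, 387, 378, 344, 356, 351, 347]
164 [415, 427, 373, 363, 388, 365, 364, 362, 375, 389, 411, 333, 349, 345, 356]
166 [435, 410, 553, 562, 571, 581, 587, 595, 595, 604, 616, 477, 355, 360, 367]
170 [433, 396, 594, 623, 634, 624, 615, 620, 616, 621, 624, 521, 341, 354, 365]
190 [411, 432, 412, 589, 613, 617, 610, 617, 609, 608, 606, 605, 466, 349, 368]
200 [431, 418, 406, 491, 614, 613, 598, 602, 603, 621, 606, 611, 498, 656, 645]
```

View pics/w6c.png

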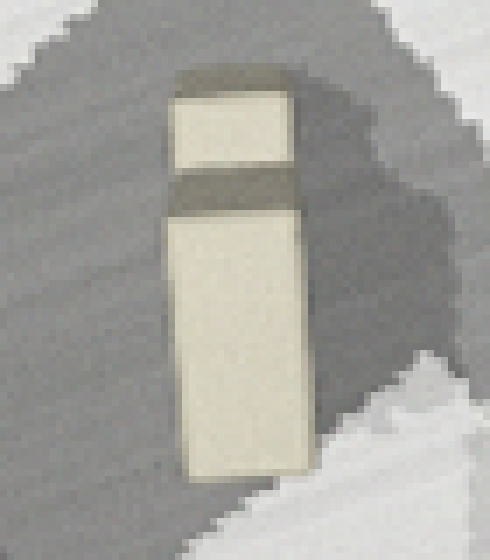

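```bash
python3 - <<'E'
from h import *
d=load("w6")
c=[(280+x/7-.5,135+y/7-.5) for x,y in [(166,214),(300,210),(313,474),(187,480)]]
P=ray(d,c,.08);print(P,P.mean(0))
a=(P[0]+P[1]-P[2]-P[3])/2;print(np.linalg.norm(a),np.degrees(np.arctan2(a[1],a[0])))
for i in (0,2):
  b=P[i+1]-P[i];print(np.linalg.norm(b),np.degrees(np.arctan2(b[1],b[0])))
print(np.degrees(2*np.arctan2(2.574,-1.801))-360)
E
```

```text
[[0.5323 0.2736 0.08  ]
 [0.527  0.2575 0.08  ]
 [0.4936 0.2677 0.08  ]
 [0.4984 0.2834 0.08  ]] [0.5128 0.2706 0.08  ]
0.035058554939168 -16.493893810634606
0.01694693852777552 -108.24277262729498
0.016492630966302782 72.87180763808821
-110.03986583958724
```

```bash
python3 -m handwheel '{"offset":[[0.09,0,-0.3],[0.09,0,-0.9],[0.09,0,-1.6],[0.09,0,-2.3],[0.09,0,-2.9],[0.09,0,-3.3],[0.09,0,-3.6],[0.09,0,-3.75],[0.09,0,-3.75],[0.09,0,-3.75]],"roll":[0.2,0.4,0.5,0.5,0.5,0.5,0.5,0.5,0.5,0.5]}'
python3 -m handwheel '{"offset":[[0,0,0],[0,0,0],[0,0,0],[0,0,0],[0,0,0],[0,0,0],[0,0,0.2],[0,0,0.8],[0,0,1.6],[0,0,2.0]],"roll":[0,0,0,0,0,0,0,0,0,0]}' 0 60
python3 - <<'E'
from station import ctrl
from h import *
ims=[]
for n in ("wrist","scene"):
  d=ctrl.get_image(n);im=d["img"]
  im=cv2.resize(im[170:290,360:480] if n=="scene" else im[100:350,190:440],(400,400),interpolation=2);ims.append(im)
cv2.imwrite("pics/s7.png",np.hstack(ims)[:,:,::-1])
E
```

```text
t: 12.65
tool_pos: [0.5139, 0.2721, 0.0443]
tool_rot: [-1.868, 2.524, -0.001]
contact_force: [-0.1, 0.0, 1.0]
opening: 0.0448
t: 13.65
tool_pos: [0.5138, 0.2722, 0.1256]
tool_rot: [-1.868, 2.523, -0.001]
contact_force: [0.3, 0.2, -0.7]
opening: 0.016
```

View pics/s7.png

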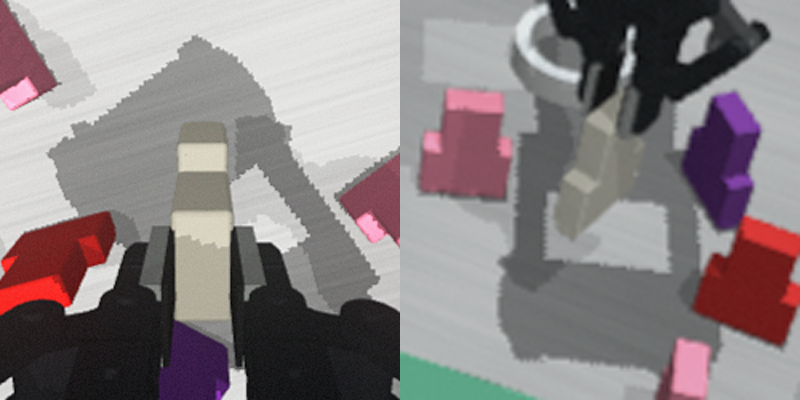

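Spacer is held. I'll carry it over the middle gap, turning +24°, and hover there.

```bash
python3 -m handwheel '{"offset":[[0.1,-0.3,0.2],[0.3,-1.0,0.2],[0.5,-1.9,0.2],[0.7,-2.9,0.2],[1.0,-3.9,0.2],[1.2,-4.9,0.1],[1.4,-5.7,0],[1.6,-6.2,0],[1.6,-6.4,0],[1.6,-6.4,0]],"roll":[0.3,0.8,1.4,2,2.6,3.2,3.7,4,4,4]}'
python3 -m handwheel '{"offset":[[0,0,0],[0,0,-0.1],[0,0,-0.2],[0,0,-0.3],[0,0,-0.4],[0,0,-0.4],[0,0,-0.4],[0,0,-0.4],[0,0,-0.4],[0,0,-0.4]],"roll":[0,0,0,0,0,0,0,0,0,0]}'
python3 - <<'E'
from station import ctrl
from h import *
o=ctrl.get_obs();print(o["tool_pos"],o["tool_rot"])
for n in ("wrist","scene","top"):
  d=ctrl.get_image(n);np.savez(n+"8.npz",**d)
  im=d["img"]
  if n=="scene": im=cv2.resize(im[130:280,210:370],None,fx=4,fy=4,interpolation=2)
  if n=="top": im=cv2.resize(im[140:230,260:390],None,fx=5,fy=5,interpolation=2)
  cv2.imwrite(f"pics/{n}8.png",im[:,:,::-1])
E
```

```text
t: 14.75
tool_pos: [0.576, 0.0154, 0.1216]
tool_rot: [2.35, -2.083, -0.004]
contact_force: [-0.7, -0.4, -1.6]
opening: 0.016
t: 15.75
tool_pos: [0.5772, 0.0158, 0.1074]
tool_rot: [-2.353, 2.081, -0.001]
contact_force: [-0.8, -0.2, -0.8]
opening: 0.0159
[0.5772 0.0158 0.1074] [-2.353   2.0812 -0.0005]
```

View pics/wrist8.png

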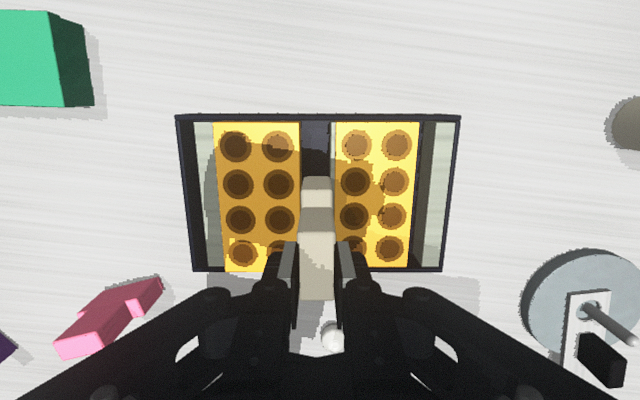

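View pics/scene8.png

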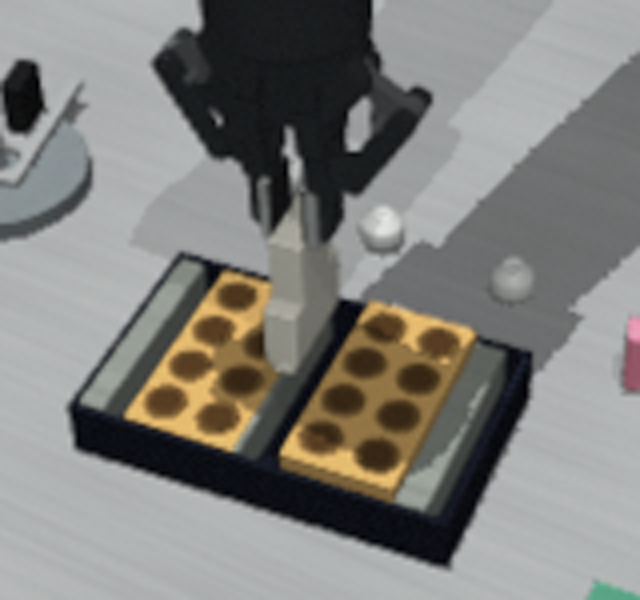

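View pics/top8.png

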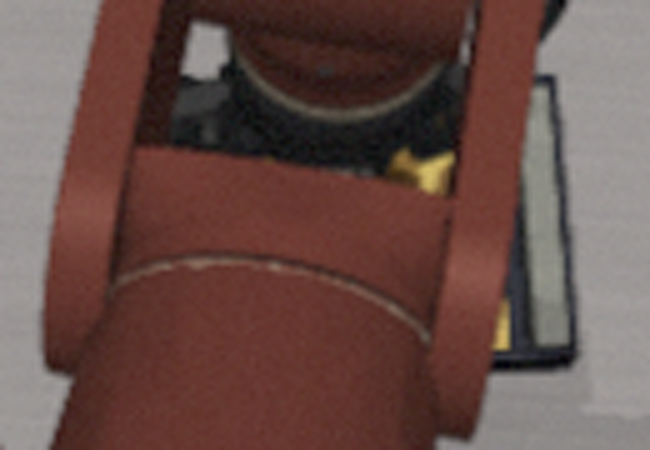

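```bash
python3 - <<'E'
from h import *
d=load("wrist8");im=d["img"]
big=cv2.resize(im[108:208,270:370],None,fx=6,fy=6,interpolation=0);cv2.imwrite("pics/w8c.png",big[:,:,::-1])
E
```

```text
(no output)
```

View pics/w8c.png

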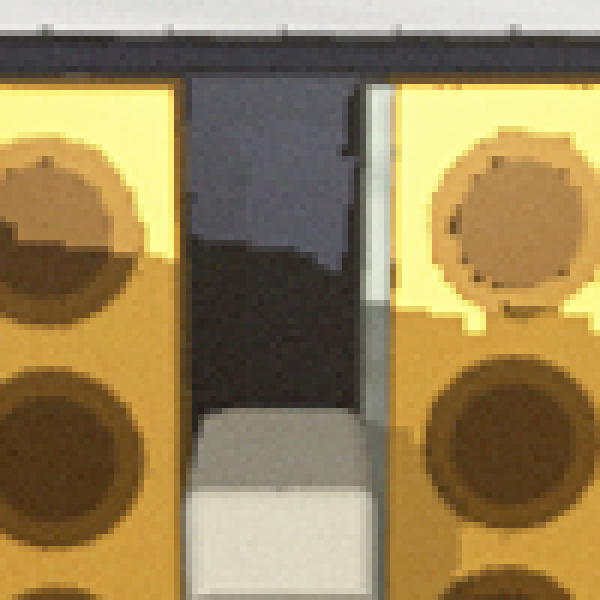

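```bash
python3 - <<'E'
from h import *
d=load("wrist8")
tr=np.degrees(2*np.arctan2(2.0812,-2.353))-360;print("tool yaw",tr)
f=lambda x,y:(270+x/6-.5,108+y/6-.5)
def show(n,p,z): print(n,ray(d,[f(*p)],z)[0])
pr=ray(d,[f(184,88),f(179,560)],.043); lo=ray(d,[f(395,90),f(384,590)],.034); st=ray(d,[f(364,90),f(359,400)],.034)
for n,L in (("proud",pr),("low",lo),("strip",st)):
    e=L[0]-L[1];print(n,np.degrees(np.arctan2(e[1],e[0])))
a=np.radians(tr+90);ux=np.array([np.cos(a),np.sin(a)]);uy=np.array([-ux[1],ux[0]])
tcp=np.array([.5772,.0158])
for n,L in (("proud",pr),("low",lo),("strip",st)): print(n,(L[:,:2]-tcp)@uy*1000)
zl=.1074-.0443+.042
L=ray(d,[f(187,500),f(372,500)],zl);print("ledge",(L[:,:2]-tcp)@uy*1000,(L[:,:2]-tcp)@ux*1000)
L=ray(d,[f(205,412),f(352,412)],zl-.042);print("foot",(L[:,:2]-tcp)@uy*1000,(L[:,:2]-tcp)@ux*1000)
Lx=ray(d,[f(280,37)],.034)
print("far rim rel x",(Lx[:,:2]-tcp)@ux*1000)
n=ray(d,[(310,271)],.034);print("near rim",(n[:,:2]-tcp)@ux*1000)
# scene view check: foot of spacer & gap
E
```

```text
tool yaw -82.98474000961158
proud 5.682659757554602
low 6.755856228367628
strip 6.844905465047504
proud [10.0295 11.3781]
low [-15.3478 -15.0578]
strip [-11.5565 -11.4417]
ledge [ 7.2891 -9.7437] [25.6012 25.6224]
foot [ 7.155  -9.4351] [24.8067 24.8279]
far rim rel x [64.9844]
near rim [-62.6266]
```

The gap is about 0.7 mm to +y of the spacer, so I'll shift 0.02 units and lower, watching forces.

```bash
python3 -m handwheel '{"offset":[[0.02,0.02,-0.1],[0.02,0.02,-0.3],[0.02,0.02,-0.45],[0.02,0.02,-0.6],[0.02,0.02,-0.75],[0.02,0.02,-0.85],[0.02,0.02,-0.95],[0.02,0.02,-1.0],[0.02,0.02,-1.0],[0.02,0.02,-1.0]],"roll":[0,0,0,0,0,0,0,0,0,0]}'
python3 - <<'E'
from station import ctrl
from h import *
ims=[]
for n in ("wrist","scene"):
  d=ctrl.get_image(n);im=d["img"]
  im=cv2.resize(im[185:255,250:320] if n=="scene" else im[100:250,240:390],(400,400),interpolation=2);ims.append(im)
cv2.imwrite("pics/s9.png",np.hstack(ims)[:,:,::-1])
E
```

```text
t: 16.9
tool_pos: [0.578, 0.0166, 0.0674]
tool_rot: [-2.353, 2.081, -0.001]
contact_force: [-0.3, 0.4, -1.5]
opening: 0.0156
```

View pics/s9.png

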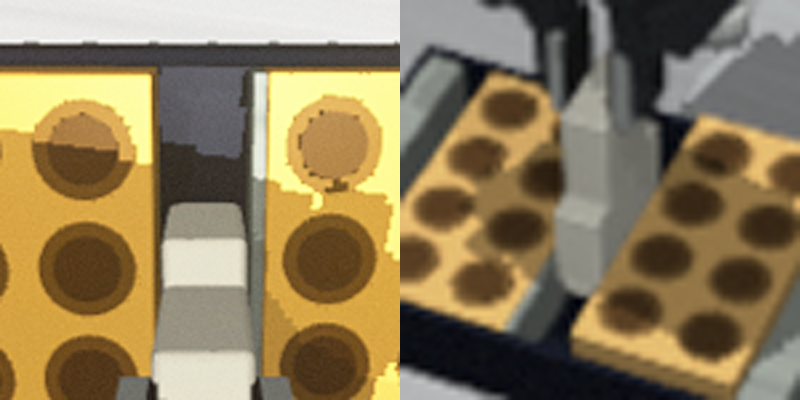

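```bash
python3 -m handwheel '{"offset":[[0,0,-0.06],[0,0,-0.12],[0,0,-0.18],[0,0,-0.24],[0,0,-0.3],[0,0,-0.35],[0,0,-0.39],[0,0,-0.41],[0,0,-0.41],[0,0,-0.41]],"roll":[0,0,0,0,0,0,0,0,0,0]}'
```

```text
t: 18.0
tool_pos: [0.5779, 0.0166, 0.0509]
tool_rot: [-2.353, 2.081, -0.0]
contact_force: [0.3, -1.3, -1.9]
opening: 0.0158
```

```bash
python3 -m handwheel '{"offset":[[0,0,-0.01],[0,0,-0.02],[0,0,-0.02],[0,0,-0.02],[0,0,-0.02],[0,0,-0.02],[0,0,-0.02],[0,0,-0.02],[0,0,-0.02],[0,0,-0.02]],"roll":[0,0,0,0,0,0,0,0,0,0]}'
python3 -m handwheel '{"offset":[[0,0,0],[0,0,0],[0,0,0],[0,0,0],[0,0,0],[0,0,0.1],[0,0,0.4],[0,0,1.0],[0,0,1.8],[0,0,2.4]],"roll":[0,0,0,0,0,0,0,0,0,0]}' 36
python3 - <<'E'
from station import ctrl
from h import *
ims=[]
for n in ("wrist","scene"):
  d=ctrl.get_image(n);np.savez(n+"10.npz",**d);im=d["img"]
  im=cv2.resize(im[175:275,220:350] if n=="scene" else im[80:280,190:450],(390,300),interpolation=2);ims.append(im)
cv2.imwrite("pics/s10.png",np.hstack(ims)[:,:,::-1])
E
```

```text
t: 19.0
tool_pos: [0.5782, 0.0166, 0.0507]
tool_rot: [-2.353, 2.081, -0.001]
contact_force: [-2.7, -1.2, 6.3]
opening: 0.0159
t: 20.0
tool_pos: [0.5787, 0.0166, 0.1493]
tool_rot: [-2.352, 2.08, -0.004]
contact_force: [0.1, -0.4, 0.7]
opening: 0.0358
```

View pics/s10.png

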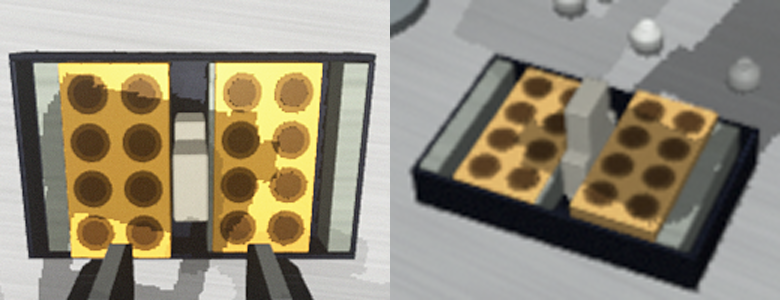

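```bash
python3 - <<'E'
from station import ctrl
from h import *
o=ctrl.get_obs();print(o["q"],o["t"])
w=load("wrist10");s=load("scene10")
for n,d,b in (("w",w,(300,150,335,240)),("s",s,(275,195,305,225))):
  im=d["img"];u0,v0,u1,v1=b
  cv2.imwrite(f"pics/{n}10c.png",cv2.resize(im[v0:v1,u0:u1],None,fx=10 if n=="s" else 6,fy=10 if n=="s" else 6,interpolation=0)[:,:,::-1])
E
```

```text
[-0.0999 -0.0211  1.7737 -0.      1.3789  1.3484] 20.1
```

View pics/w10c.png

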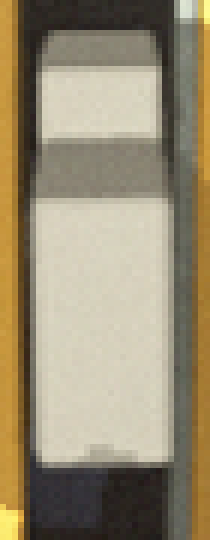

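View pics/s10c.png

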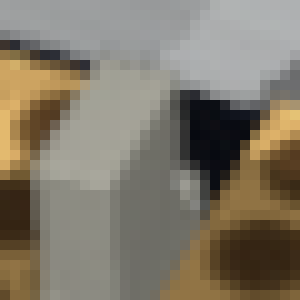

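```bash
python3 - <<'E'
from h import *
w=load("wrist10");s=load("scene10")
print("spacer top",tri([w,s],[(316.6,204.8),(284.9,206.9)]),ray(w,[(316.6,204.8)],.086),ray(s,[(284.9,206.9)],.086))
E
python3 -m handwheel '{"offset":[[0,0.1,0],[-0.04,0.3,0],[-0.08,0.6,0],[-0.12,0.9,0],[-0.16,1.1,0],[-0.16,1.18,0],[-0.16,1.18,0],[-0.16,1.18,0],[-0.16,1.18,0],[-0.16,1.18,0]],"roll":[1,2.3,3.6,4.9,6.2,7.5,8.8,10.1,11.4,12.7]}' 0 60
python3 -m handwheel '{"offset":[[0,0,0],[0,0,-0.2],[0,0,-0.5],[0,0,-0.9],[0,0,-1.3],[0,0,-1.6],[0,0,-1.9],[0,0,-2.1],[0,0,-2.2],[0,0,-2.2]],"roll":[1.3,2.3,2.3,2.3,2.3,2.3,2.3,2.3,2.3,2.3]}'
python3 - <<'E'
from station import ctrl
from h import *
ims=[]
for n in ("wrist","scene"):
  d=ctrl.get_image(n);np.savez(n+"11.npz",**d);im=d["img"]
  im=cv2.resize(im[145:275,220:350] if n=="scene" else im[:,120:520],(400,400),interpolation=2);ims.append(im)
cv2.imwrite("pics/s11.png",np.hstack(ims)[:,:,::-1])
E
```

```text
spacer top [0.5764 0.0153 0.0839] [[0.5777 0.0147 0.086 ]] [[0.5774 0.0171 0.086 ]]
t: 21.1
tool_pos: [0.571, 0.0639, 0.1454]
tool_rot: [3.137, -0.177, -0.002]
contact_force: [-0.9, -0.1, 0.3]
opening: 0.0003
t: 22.1
tool_pos: [0.5712, 0.0638, 0.0575]
tool_rot: [-3.136, -0.192, 0.001]
contact_force: [-0.7, 1.1, 0.0]
opening: 0.0002
```

View pics/s11.png

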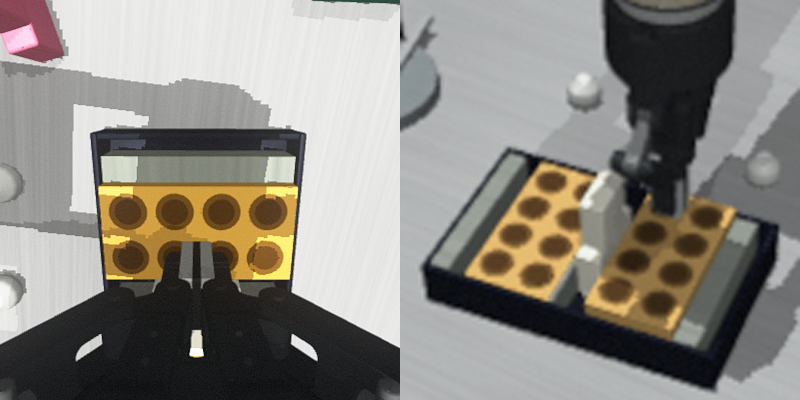

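```bash
python3 -m handwheel '{"offset":[[0,0,-0.08],[0,0,-0.16],[0,0,-0.24],[0,0,-0.3],[0,0,-0.36],[0,0,-0.42],[0,0,-0.46],[0,0,-0.5],[0,0,-0.52],[0,0,-0.52]],"roll":[0,0,0,0,0,0,0,0,0,0]}'
```

```text
t: 23.2
tool_pos: [0.5713, 0.0639, 0.0371]
tool_rot: [-3.136, -0.192, 0.0]
contact_force: [-0.1, 0.0, -0.1]
opening: -0.0002
```

```bash
python3 - <<'E'
from station import ctrl
from h import *
print(ctrl.get_obs()["contact_force"])
ims=[]
for n in ("wrist","scene"):
  d=ctrl.get_image(n);np.savez(n+"12.npz",**d);im=d["img"]
  im=cv2.resize(im[165:265,230:330] if n=="scene" else im[100:350,200:450],(400,400),interpolation=2);ims.append(im)
cv2.imwrite("pics/s12.png",np.hstack(ims)[:,:,::-1])
E
```

```text
[-0.0594  0.0133 -0.0681]
```

View pics/s12.png

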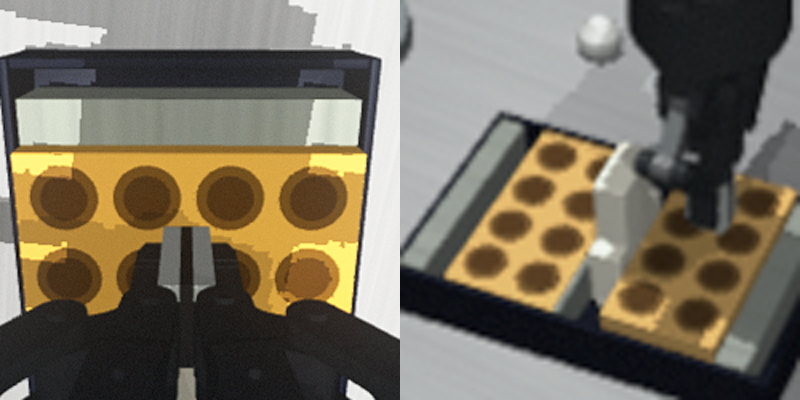

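```bash
python3 -m handwheel '{"offset":[[0,0,-0.02],[0,0,-0.04],[0,0,-0.06],[0,0,-0.08],[0,0,-0.1],[0,0,-0.12],[0,0,-0.14],[0,0,-0.15],[0,0,-0.15],[0,0,-0.15]],"roll":[0,0,0,0,0,0,0,0,0,0]}'
python3 - <<'E'
from station import ctrl
from h import *
ims=[]
for n in ("wrist","scene"):
  d=ctrl.get_image(n);np.savez(n+"13.npz",**d);im=d["img"]
  im=cv2.resize(im[165:265,230:330] if n=="scene" else im[100:350,200:450],(400,400),interpolation=2);ims.append(im)
cv2.imwrite("pics/s13.png",np.hstack(ims)[:,:,::-1])
E
```

```text
t: 24.3
tool_pos: [0.5714, 0.0639, 0.0312]
tool_rot: [3.136, 0.192, 0.0]
contact_force: [-0.6, -0.5, 0.1]
opening: -0.0001
```

View pics/s13.png

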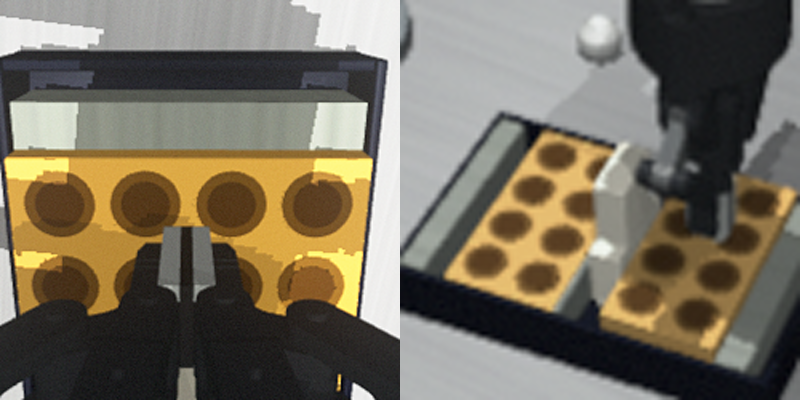

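```bash
python3 - <<'E'
from h import *
s=load("scene13");w=load("wrist13")
for z in (.03,.035,.04,.045,.05,.055,.06): print(z,proj(s,[(.5714,.0639,z)])[0],proj(w,[(.5714,.0639,z)])[0])
cv2.imwrite("pics/s13c.png",cv2.resize(s["img"][185:245,270:340],None,fx=10,fy=10,interpolation=2)[:,:,::-1])
E
```

```text
0.03 [306.7446 232.1377] [316.0735 232.9124]
0.035 [306.7387 230.4974] [316.0651 236.3267]
0.04 [306.7328 228.8451] [316.0561 239.9275]
0.045 [306.7268 227.1807] [316.0467 243.7305]
0.05 [306.7208 225.5039] [316.0368 247.7532]
0.055 [306.7147 223.8148] [316.0263 252.0152]
0.06 [306.7086 222.113 ] [316.0151 256.5386]
```

View pics/s13c.png

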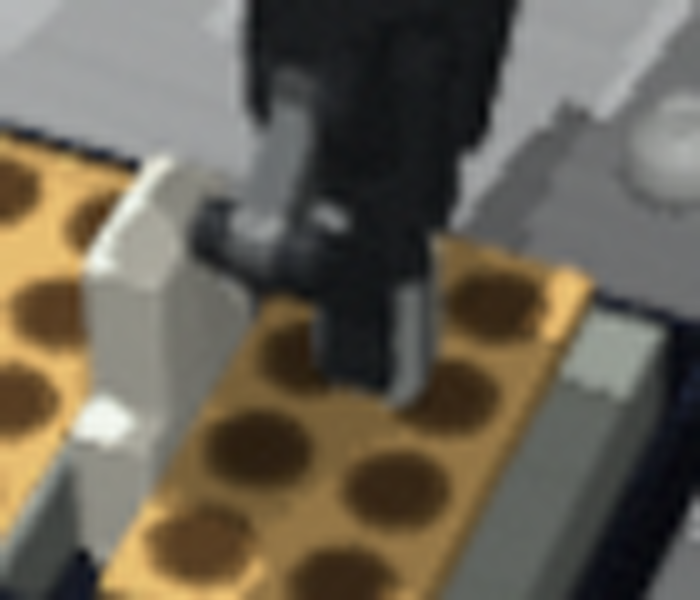

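The closed fingertips read about z≈0.05 in the scene view, so they sit higher than the TCP, and nothing is touched yet. I'll move 11 mm farther from the spacer to keep the gripper body clear, then press by feel.

```bash
python3 -m handwheel '{"offset":[[0,0,0.1],[0,0,0.2],[-0.01,0.1,0.2],[-0.02,0.2,0.2],[-0.03,0.28,0.2],[-0.03,0.28,0.15],[-0.03,0.28,0.1],[-0.03,0.28,0.05],[-0.03,0.28,0],[-0.03,0.28,0]],"roll":[0,0,0,0,0,0,0,0,0,0]}'
python3 -m handwheel '{"offset":[[0,0,-0.02],[0,0,-0.04],[0,0,-0.06],[0,0,-0.08],[0,0,-0.1],[0,0,-0.1],[0,0,-0.1],[0,0,-0.1],[0,0,-0.1],[0,0,-0.1]],"roll":[0,0,0,0,0,0,0,0,0,0]}'
python3 - <<'E'
from station import ctrl
from h import *
ims=[]
for n in ("wrist","scene"):
  d=ctrl.get_image(n);np.savez(n+"14.npz",**d);im=d["img"]
  im=cv2.resize(im[175:255,260:340] if n=="scene" else im[100:350,200:450],(400,400),interpolation=2);ims.append(im)
cv2.imwrite("pics/s14.png",np.hstack(ims)[:,:,::-1])
E
```

```text
t: 25.4
tool_pos: [0.5698, 0.0749, 0.0306]
tool_rot: [-3.136, -0.192, 0.002]
contact_force: [0.0, -0.5, 0.8]
opening: 0.0001
t: 26.4
tool_pos: [0.5703, 0.075, 0.0273]
tool_rot: [3.136, 0.192, 0.0]
contact_force: [-0.3, 0.3, 0.5]
opening: 0.0
```

View pics/s14.png

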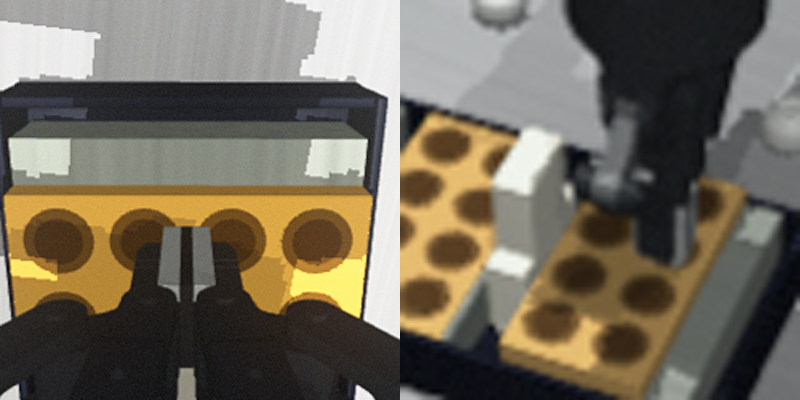

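```bash
python3 -m handwheel '{"offset":[[0,0,-0.02],[0,0,-0.04],[0,0,-0.06],[0,0,-0.08],[0,0,-0.1],[0,0,-0.1],[0,0,-0.1],[0,0,-0.1],[0,0,-0.1],[0,0,-0.1]],"roll":[0,0,0,0,0,0,0,0,0,0]}'
```

```text
t: 27.5
tool_pos: [0.5702, 0.0751, 0.0233]
tool_rot: [-3.136, -0.192, -0.0]
contact_force: [0.3, 0.3, 0.0]
opening: 0.0
```

```bash
python3 -m handwheel '{"offset":[[0,0,-0.02],[0,0,-0.03],[0,0,-0.04],[0,0,-0.05],[0,0,-0.06],[0,0,-0.07],[0,0,-0.07],[0,0,-0.07],[0,0,-0.07],[0,0,-0.07]],"roll":[0,0,0,0,0,0,0,0,0,0]}'
python3 - <<'E'
from station import ctrl
from h import *
ims=[]
for n in ("wrist","scene"):
  d=ctrl.get_image(n);np.savez(n+"15.npz",**d);im=d["img"]
  im=cv2.resize(im[175:255,260:340] if n=="scene" else im[100:350,200:450],(400,400),interpolation=2);ims.append(im)
cv2.imwrite("pics/s15.png",np.hstack(ims)[:,:,::-1])
E
```

```text
t: 28.5
tool_pos: [0.5702, 0.075, 0.0204]
tool_rot: [-3.136, -0.192, -0.0]
contact_force: [-0.7, -0.1, 0.8]
opening: -0.0002
```

View pics/s15.png

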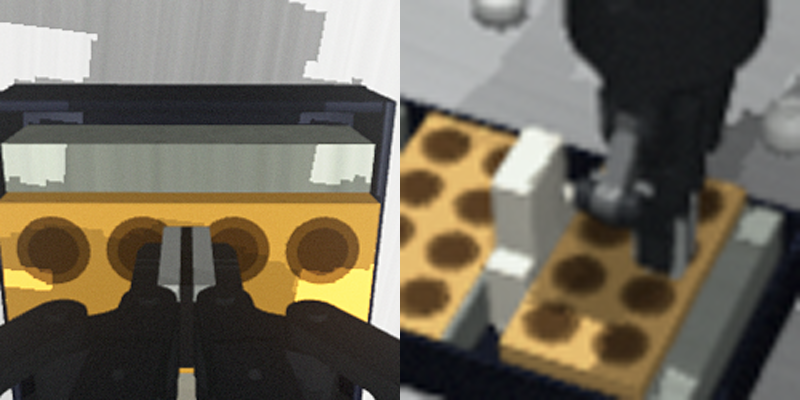

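```bash
python3 -m handwheel '{"offset":[[0,0,-0.01],[0,0,-0.02],[0,0,-0.03],[0,0,-0.04],[0,0,-0.05],[0,0,-0.05],[0,0,-0.05],[0,0,-0.05],[0,0,-0.05],[0,0,-0.05]],"roll":[0,0,0,0,0,0,0,0,0,0]}'
python3 -c "
from h import *
s=load('scene15')
for z in (.034,.038,.042,.046): print(z,proj(s,[(.5702,.075,z),(.578,.075,z)]))"
```

```text
t: 29.6
tool_pos: [0.5702, 0.075, 0.0184]
tool_rot: [-3.136, -0.192, 0.0]
contact_force: [0.4, 0.3, 0.3]
opening: -0.0002
0.034 [[311.7381 232.3791]
 [309.905  234.8466]]
0.038 [[311.748  231.0605]
 [309.9096 233.5284]]
0.042 [[311.758  229.7341]
 [309.9142 232.2023]]
0.046 [[311.7681 228.3999]
 [309.9188 230.8684]]
```

```bash
python3 -m handwheel '{"offset":[[0,0,-0.01],[0,0,-0.02],[0,0,-0.03],[0,0,-0.04],[0,0,-0.05],[0,0,-0.06],[0,0,-0.07],[0,0,-0.07],[0,0,-0.07],[0,0,-0.07]],"roll":[0,0,0,0,0,0,0,0,0,0]}'
python3 - <<'E'
from station import ctrl
from h import *
ims=[]
for n in ("wrist","scene"):
  d=ctrl.get_image(n);np.savez(n+"16.npz",**d);im=d["img"]
  im=cv2.resize(im[175:255,260:340] if n=="scene" else im[100:350,200:450],(400,400),interpolation=2);ims.append(im)
cv2.imwrite("pics/s16.png",np.hstack(ims)[:,:,::-1])
E
```

```text
t: 30.6
tool_pos: [0.5702, 0.075, 0.0156]
tool_rot: [-3.136, -0.192, -0.0]
contact_force: [0.0, 0.1, 0.8]
opening: -0.0
```

View pics/s16.png

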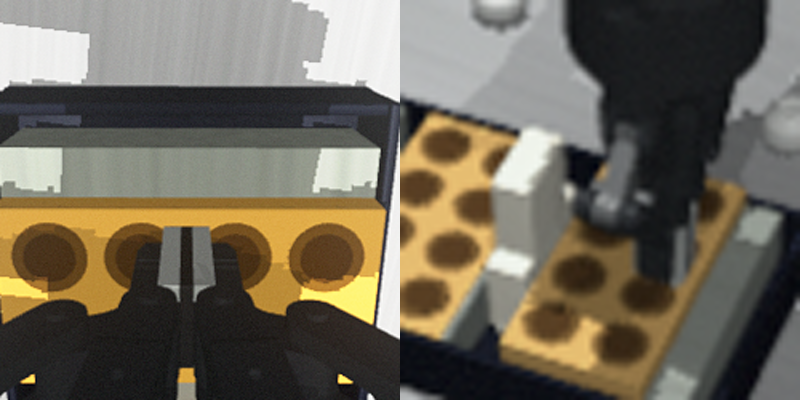

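```bash
python3 -m handwheel '{"offset":[[0,0,-0.01],[0,0,-0.02],[0,0,-0.03],[0,0,-0.04],[0,0,-0.05],[0,0,-0.06],[0,0,-0.07],[0,0,-0.07],[0,0,-0.07],[0,0,-0.07]],"roll":[0,0,0,0,0,0,0,0,0,0]}'
python3 -c "
from h import *
s=load('scene16')
for z in (.026,.030,.034,.038,.042,.046): print(z,proj(s,[(.5702,.086,z),(.578,.086,z)]).ravel())"
```

```text
t: 31.7
tool_pos: [0.5703, 0.0751, 0.0132]
tool_rot: [-3.136, -0.192, -0.0]
contact_force: [-2.3, 0.2, 5.6]
opening: 0.0
0.026 [316.4003 236.9177 314.5952 239.4043]
0.03 [316.4239 235.6149 314.6136 238.102 ]
0.034 [316.4476 234.3045 314.6321 236.792 ]
0.038 [316.4715 232.9863 314.6507 235.4743]
0.042 [316.4955 231.6603 314.6694 234.1487]
0.046 [316.5197 230.3265 314.6882 232.8152]
```

```bash
python3 - <<'E'
from station import ctrl
from h import *
print(ctrl.get_obs()["wrist_torque"])
ims=[]
for n in ("wrist","scene"):
  d=ctrl.get_image(n);np.savez(n+"17.npz",**d);im=d["img"]
  im=cv2.resize(im[160:240,255:335] if n=="scene" else im[100:400,165:465],(400,400),interpolation=2);ims.append(im)
cv2.imwrite("pics/s17.png",np.hstack(ims)[:,:,::-1])
E
```

```text
[ 0.0514  0.4781 -0.0049]
```

View pics/s17.png

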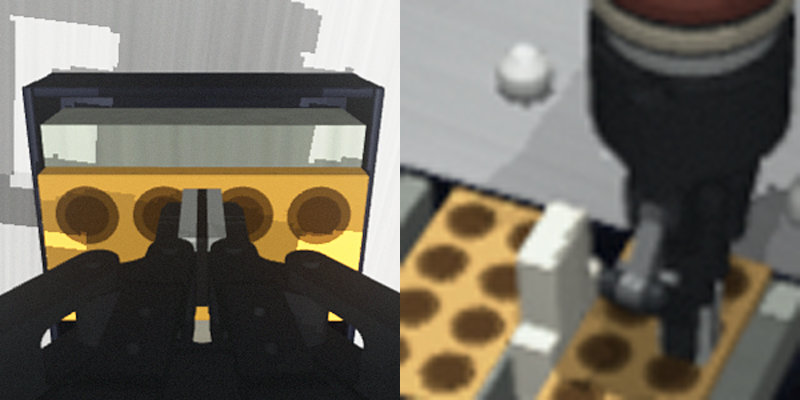

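Force and torque match an on-axis fingertip contact with the tray (the spacer would give about -0.25 N·m about x). I'll press the 9 mm down.

```bash
python3 -m handwheel '{"offset":[[0,0,-0.02],[0,0,-0.04],[0,0,-0.06],[0,0,-0.08],[0,0,-0.1],[0,0,-0.12],[0,0,-0.14],[0,0,-0.14],[0,0,-0.14],[0,0,-0.14]],"roll":[0,0,0,0,0,0,0,0,0,0]}'
```

```text
t: 32.8
tool_pos: [0.5703, 0.0751, 0.008]
tool_rot: [3.136, 0.192, -0.0]
contact_force: [-5.0, 0.1, 8.0]
opening: -0.0002
```

```bash
python3 - <<'E'
from station import ctrl
from h import *
o=ctrl.get_obs();print(o["wrist_torque"],o["contact_force"])
ims=[]
for n in ("wrist","scene"):
  d=ctrl.get_image(n);np.savez(n+"18.npz",**d);im=d["img"]
  im=cv2.resize(im[180:270,240:340] if n=="scene" else im[100:400,165:465],(400,400),interpolation=2);ims.append(im)
cv2.imwrite("pics/s18.png",np.hstack(ims)[:,:,::-1])
E
```

```text
[-0.0435  0.7263  0.024 ] [-5.0287  0.1162  8.0454]
```

View pics/s18.png

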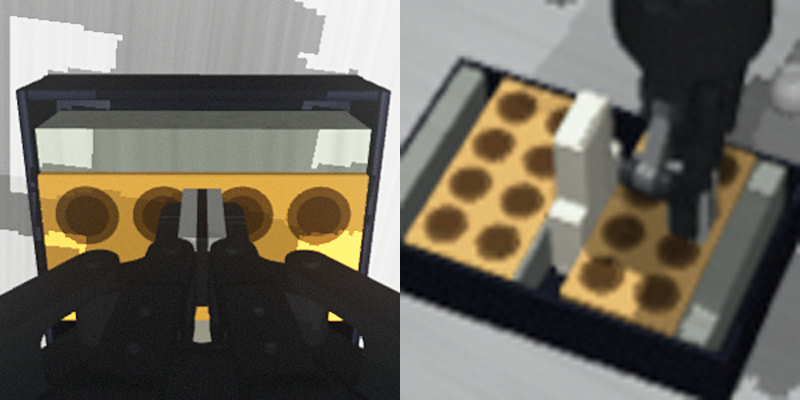

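```bash
python3 -m handwheel '{"offset":[[0,0,-0.02],[0,0,-0.04],[0,0,-0.06],[0,0,-0.08],[0,0,-0.1],[0,0,-0.1],[0,0,-0.1],[0,0,-0.1],[0,0,-0.1],[0,0,-0.1]],"roll":[0,0,0,0,0,0,0,0,0,0]}'
```

```text
t: 33.9
tool_pos: [0.5704, 0.0751, 0.0059]
tool_rot: [3.136, 0.193, -0.002]
contact_force: [-10.2, 0.1, 18.0]
opening: 0.0
```

```bash
python3 - <<'E'
from station import ctrl
from h import *
o=ctrl.get_obs();print(o["wrist_torque"],o["contact_force"],o["tool_pos"])
ims=[]
for n in ("wrist","scene"):
  d=ctrl.get_image(n);np.savez(n+"19.npz",**d);im=d["img"]
  im=cv2.resize(im[180:270,240:340] if n=="scene" else im[100:400,165:465],(400,400),interpolation=2);ims.append(im)
cv2.imwrite("pics/s19.png",np.hstack(ims)[:,:,::-1])
s=load("scene19")["img"];s0=load("scene0")["img"]
cv2.imwrite("pics/s19c.png",np.hstack([cv2.resize(x[190:272,225:345],(400,273),interpolation=2) for x in (load("scene10")["img"],s)])[:,:,::-1])
E
```

```text
[-0.0548  1.709  -0.0379] [-10.1691   0.0652  18.0439] [0.5704 0.0751 0.0059]
```

View pics/s19.png

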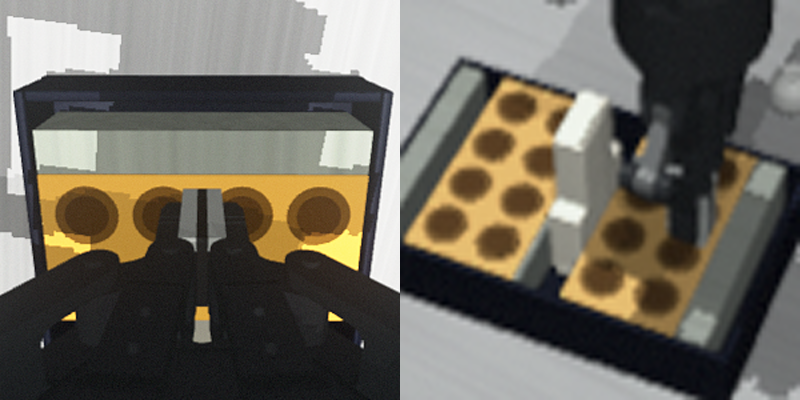

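View pics/s19c.png

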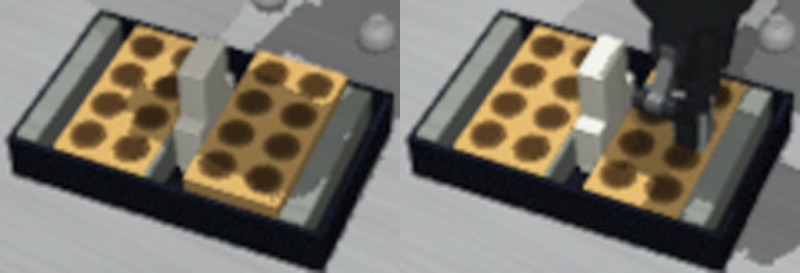

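```bash
python3 - <<'E'
from h import *
s=load("scene19")
a=np.radians(7.0);X=np.array([np.cos(a),np.sin(a)]);Y=np.array([-X[1],X[0]]);c=np.array([.5782,.0151])
for bx,by in ((59,74.75),(59,13.25),(-59,74.75)):
  p=c+(bx*X+by*Y)/1000
  for z in (.034,.036,.038,.043): print(bx,by,z,proj(s,[(*p,z)])[0])
big=np.hstack([cv2.resize(load(n)["img"][238:266,275:325],(400,224),interpolation=0) for n in ("scene10","scene19")])
cv2.imwrite("pics/cor.png",big[:,:,::-1])
E
```

```text
59 74.75 0.034 [307.2622 255.2606]
59 74.75 0.036 [307.2605 254.6055]
59 74.75 0.038 [307.2588 253.9485]
59 74.75 0.043 [307.2546 252.2969]
59 13.25 0.034 [278.7207 246.3283]
59 13.25 0.036 [278.6759 245.6712]
59 13.25 0.038 [278.631  245.0121]
59 13.25 0.043 [278.518  243.3557]
-59 74.75 0.034 [328.1049 215.471 ]
-59 74.75 0.036 [328.1328 214.8126]
-59 74.75 0.038 [328.1608 214.1522]
-59 74.75 0.043 [328.2312 212.4931]
```

View pics/cor.png

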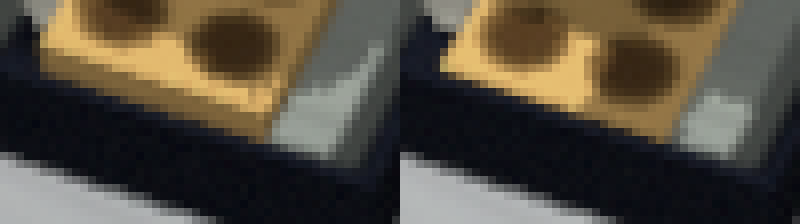

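The tray corner dropped 3.4 px, and 9 mm would be about 3 px, so the tray is on its stop at 18 N. One last overall look, then I'll hand in.

```bash
python3 -m handwheel '{"offset":[[0,0,0],[0,0,0],[0,0,0],[0,0,0],[0,0,0],[0,0,0],[0,0,0],[0,0,0],[0,0,0],[0,0,0]],"roll":[0,0,0,0,0,0,0,0,0,0]}'; python3 - <<'E'
from station import ctrl
from h import *
d=ctrl.get_image("scene");cv2.imwrite("pics/fin.png",d["img"][:,:,::-1])
E
```

```text
t: 35.0
tool_pos: [0.5704, 0.0751, 0.0059]
tool_rot: [3.136, 0.193, -0.002]
contact_force: [-9.5, -0.8, 18.9]
opening: 0.0001
```

View pics/fin.png

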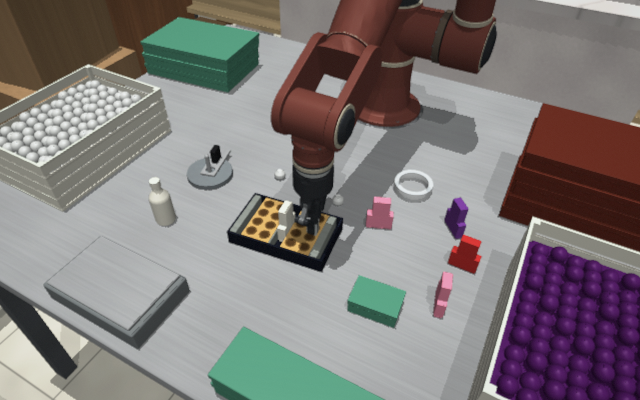

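The gauge is on the post at (215,158), the spacer stands in the middle gap at (285,218), and the tray is held. The carton, glue and visible sweets are where they started.

```bash
python3 -c "
from station import ctrl
print(ctrl.finish_job())"
```

```text
the job is handed in; nothing more can be done
None
```

I completed all three steps in the order asked and handed the job in at about 35 s, with the arm still holding the tray down. No verdict was reported.

- **Gauge:** it hangs on the post, flat on the disc and released. The images show the post through the eye.
- **Spacer:** the white one stands in the middle channel, the only gap wide enough, and is released. It met the floor with about 6 N. Two views put its top at about 84 mm, against 86 mm expected (cameras are good to about 2 mm).
- **Tray:** it is pressed to its stop. The corner dropped 3.4 px in the scene view, where 9 mm should be about 3 px. The push was a steady 18–19 N over the last second, with about 10 N sideways along x.
- **Bystanders:** the carton, the bottle and the visible chocolates look unmoved. The middle chocolate is hidden behind the arm in the last view, so I didn't check it at the end.

**Disagreement:** the closed fingertips did not match the reported tool position. They touched the tray with the TCP reading about 13 mm, when the tray top was at 43 mm. I therefore pressed in small steps by force, and moved 11 mm away from the spacer to keep the gripper body clear of it.

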